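# Make up a slug charge on the spring scale

### The job

Make up one balance-weight charge of brass slugs on the bench scale. First raise its red-knobbed arrest lever fully to free the pan, and move the stray steel nuts from the pan to the orange bin, so that the empty scale reads zero. Then pluck brass slugs from the pocket tray and set them on the pan until the pointer rests in the green sector (177 to 203 g; the slugs are drilled differently, so go by the scale), leave the lever up, see that the slugs not needed are in the tray, and do not disturb the other things on the bench.

Things in the scene. Friction and masses are not known exactly. Their poses are not given: they have to be found in the camera images.
- scale: grey spring bench scale, fixed to the bench; origin on the bench under the middle of the pan. Housing 150 (x) x 160 (y) x 88 mm high under the pan; its own -x side (the lever side) faces the robot; a dial slopes away on its +x side (lower than the pan, reaching 167 mm from the origin). 250 g full scale
- pan_floor (a point): middle of the upper face of the scale's rectangular aluminium pan, 160 mm (scale x) x 190 mm (scale y) outside, with a rim 6 mm high and 3 mm thick; 143 mm above the bench when empty or arrested, sinking straight down under load without tilting; axes as the scale's
- pan (a joint): how far the pan has sunk, m: 0 empty or arrested, 0.00016 per gram (0.04 at 250 g), stop at 0.042; spring 61 N/m, damped, steady in about 1 s. The green sector is 177 to 203 g, that is 0.0283 to 0.0325
- pointer (a joint): red dial pointer, rad clockwise seen from the dial's front: 0 at zero load (lower left), 0.01885 per gram (4.71 at 250 g). The green sector of the dial spans 3.34 to 3.83
- arrest (a joint): pan arrest lever, rad: 0 knob down (the lever's tail inside props the pan so that it cannot sink), 1.0 knob fully up (pan free over its whole travel); turns about arrest_hinge, parallel to the scale's y; stiff (about 3 N at the knob), stays where it is left
- arrest_knob (a point): middle of the red ball knob, 18 mm across, at the end of the lever, on the robot's side of the scale; 85 mm from the hinge, its arm 10 degrees below level when down and 47 degrees above when up. About 144 mm from the pan's middle and 37 mm above the bench when down, 118 mm from it and 114 mm above the bench when up
- arrest_hinge (a point): axis of the arrest lever, 60 mm from the scale's origin towards its -x, 52 mm above the bench; axes as the scale's
- tray: dark blue pocket tray, fixed, 190 x 190 x 18 mm; origin under its middle. 3 x 3 square pockets 27 mm wide, 6 mm deep (floor 12 mm above the bench), at -58, 0 and 58 mm along its x and y; not all are filled
- nut_bin: orange open bin, fixed, 140 (x) x 120 (y) x 45 mm high, walls and floor 4 mm; origin under its middle
- large1: large brass slug, upright hexagonal bar piece 19 mm across flats (22 mm across corners), 26 mm tall, drilled to an unseen depth: 40 to 63 g; origin in the middle of its underside, z up its axis, two of its flats face its y. May be absent
- large2: large brass slug, upright hexagonal bar piece 19 mm across flats (22 mm across corners), 26 mm tall, drilled to an unseen depth: 40 to 63 g; origin in the middle of its underside, z up its axis, two of its flats face its y. May be absent
- large3: large brass slug, upright hexagonal bar piece 19 mm across flats (22 mm across corners), 26 mm tall, drilled to an unseen depth: 40 to 63 g; origin in the middle of its underside, z up its axis, two of its flats face its y. May be absent
- large4: large brass slug, upright hexagonal bar piece 19 mm across flats (22 mm across corners), 26 mm tall, drilled to an unseen depth: 40 to 63 g; origin in the middle of its underside, z up its axis, two of its flats face its y. May be absent
- large5: large brass slug, upright hexagonal bar piece 19 mm across flats (22 mm across corners), 26 mm tall, drilled to an unseen depth: 40 to 63 g; origin in the middle of its underside, z up its axis, two of its flats face its y. May be absent
- small1: small brass slug, upright hexagonal bar piece 14 mm across flats (16 mm across corners), 16 mm tall, drilled to an unseen depth: 14 to 23 g; origin in the middle of its underside, z up its axis, two of its flats face its y
- small2: small brass slug, upright hexagonal bar piece 14 mm across flats (16 mm across corners), 16 mm tall, drilled to an unseen depth: 14 to 23 g; origin in the middle of its underside, z up its axis, two of its flats face its y
- small3: small brass slug, upright hexagonal bar piece 14 mm across flats (16 mm across corners), 16 mm tall, drilled to an unseen depth: 14 to 23 g; origin in the middle of its underside, z up its axis, two of its flats face its y
- small4: small brass slug, upright hexagonal bar piece 14 mm across flats (16 mm across corners), 16 mm tall, drilled to an unseen depth: 14 to 23 g; origin in the middle of its underside, z up its axis, two of its flats face its y
- nut1: stray steel hexagon nut lying flat on the pan at the start, 24 mm across flats (28 mm across corners), 13 mm high, 33 g; origin in the middle of its underside, two flats face its y. May be absent
- nut2: stray steel hexagon nut lying flat on the pan at the start, 24 mm across flats (28 mm across corners), 13 mm high, 33 g; origin in the middle of its underside, two flats face its y. May be absent
- nut3: stray steel hexagon nut lying flat on the pan at the start, 24 mm across flats (28 mm across corners), 13 mm high, 33 g; origin in the middle of its underside, two flats face its y. May be absent
- chuck_key: bystander: drill chuck key, T shape 85 x 70 mm, 16 mm high, lying on the bench
- screwdriver: bystander: yellow screwdriver, 200 mm, 26 mm thick, lying along its x
- oil: bystander: yellow cutting-oil bottle, 60 mm across, 140 mm high, standing
Mind the look-alikes: they are no part of the job. What is shaped like the large1 but pink or purple is not meant.

How it is judged:
By the outcome, as a careful person would: the job done as asked, in the order asked, and still so for the second after the job is handed in, with the robot touching nothing.
Of large1, large2, large3, large4, large5 only 3 to 5 are there at a start; the rules pass over those that are not, and their reading is None.
Of nut1, nut2, nut3 only 2 to 3 are there at a start; the rules pass over those that are not, and their reading is None.
At some moment in a run one of large1, large2, large3, large4, large5, small1, small2, small3, small4, nut1 may be knocked a few centimetres aside while the robot is not near it.
Once in a run the grip may slacken for a moment while it holds something.
It also fails if it takes over 210 s, if anything falls off the work surface, if the arm or the gripper's body presses on something with over 40 N, if the wrist force passes 120 N, or if a joint passes its speed limit or range.

### The arm

A 6-joint arm with a two-finger parallel gripper is mounted at the origin on the work surface. World frame = base frame: x ahead of the robot, y to its left, z up, the work surface at z = 0. Lengths are in mm, angles in rad, forces in N, time in s.
With the tool pointing down it reaches from about 400 to 925 mm from the base axis. Payload 12.5 kg.
Tool frame: the origin (TCP) lies between the finger pads; the fingertips stand env.tip_extent ahead of it and the grasp point (between the pads) lies 11 mm behind it (env.tip_extent is the distance from the TCP to the fingertips, in mm); z points along the fingers, y is the line along which they close (so a half turn about z gives the same grasp; the last joint's range is limited). The gripper opens to 95 mm and grips with 3 to 60 N. Pads are 20 mm wide; open, the fingers measure 119 mm over their backs; the gripper's body (75 mm by 180 mm) begins 59 mm behind the grasp point.
Start: joints at [-1.266, 0.491, 1.559, -0, 1.092, -0.106], TCP at [249.613, -573.009, 222.661] pointing down, gripper open.
Joint ranges: [-3.1, 3.1], [-0.84, 2.19], [0.05, 2.79], [-1.13, 4.28], [0.06, 2.93], [-2.69, 2.69]. Speed limits (rad/s): [2.22, 2.22, 2.79, 3.14, 3.14, 3.14].

### API

Orientations are given as [roll, pitch, yaw] about the fixed x, y, z axes, in that order (R = Rz(yaw) Ry(pitch) Rx(roll)).
In Python, from cell import env gives the robot as it stands.
- The arm moves only by the tool carry_out, never from a script. Its argument "motion" is a list of rows, each a list of 5 numbers: the shift along the tool's x, y, z in mm, then the turn about the tool's z in degrees, then the closure, from 0 (fully open) to 1 (shut). A call has 1 to 12 rows; each row shifts and turns the commanded pose from where the row before left it, along the tool's axes as they then stand; what a row does not reach is not made up. A row lasts 1/10 s, in which the tool goes at most 50 mm and 8.59 degrees, less where a joint would pass 70% of its speed; a pose out of reach is approached as far as the arm can. A call with a gripper value outside its range is refused whole. The fingers move at their own pace and stop on an object; the grip force is fixed at half the most. Time passes only in rows, so rows that do not move let the fingers close. It gives the time, the measured TCP pose, the force, the opening and the grip force at its end, in the units of the state.
- env.state(): the state, without advancing time (a new reading comes with each control period).
- env.read_camera(name): name is "scene" or "side" or "wrist"; returns a dict with "color" (400x640x3 uint8, red, green, blue), "K" (3x3 intrinsics, pixels), "dist" ([k1, k2, p1, p2, k3] as OpenCV has them; the pictures are not rectified), "R" (3x3) and "t" (3): a world point X has camera coordinates R X + t; the wrist camera has in their place "hand_eye" (4x4, takes a point from camera to tool coordinates, whose origin is the TCP and whose axes are the flange's). Camera axes: x right, y down, z forward; pixel columns grow to the right and rows downward; lengths in mm; the calibration is good to about 2 mm. A picture is of the moment at which its call begins: read the wrist's pose just before it. There is no depth.
- env.job_done(): hands the job in; it is judged then, once.
The state is a dict: "t": time; "joints": joint angles; "qvel": joint speeds; "tau": joint torques, N m; "eef_pos": TCP position; "tcp_rot": TCP orientation; "ft_force": force on the tool from outside, world axes, zero at the start; "moment": the same for the moment, N m; "opening": opening from 0.0 (shut) to 1.0 (fully open); "grip_force": force on a finger pad.
Only numpy, scipy, OpenCV 4.12 (cv2) and the standard library are available. Lean on these libraries where they do the work, as an engineer would, in place of code of your own. Each camera call takes 0.05 s, during which the arm holds its last target. There are 200 camera calls.

## Working session

There is one attempt and no reset: what is moved stays moved. The work goes in short steps, Python scripts to look and compute and a tool call to move; the robot and the scene stay as the last step left them, time stands still between calls to the robot, and variables do not carry over. Pictures are saved under pics/ and viewed, at most 14 in all, crops included, and the job is handed in when it is done.

Besides the shell and the picture viewer there is one more tool, called after "Call:" as name(argument=value, ...), one argument or row to a line, values as JSON. carry_out: Moves the arm, as the interface text tells. Its arguments: {"type":"object","properties":{"motion":{"type":"array"}},"required":["motion"]}

```bash
ls; mkdir -p pics; cat > h.py <<'E'
import numpy as np, cv2
from cell import env
def shot(n):
    s=env.state(); c=env.read_camera(n)
    if n=="wrist":
        T=np.array(c["hand_eye"]); Rt=rot(s["tcp_rot"]); p=np.array(s["eef_pos"])
        c["Rw"]=Rt@T[:3,:3]; c["o"]=Rt@T[:3,3]+p
    else:
        R=np.array(c["R"]); c["Rw"]=R.T; c["o"]=-R.T@np.array(c["t"])
    c["K"]=np.array(c["K"],float); c["dist"]=np.array(c["dist"],float)
    return c
def rot(r):
    r=np.array(r,float)
    if r.shape==(3,3): return r
    from scipy.spatial.transform import Rotation as Q
    return Q.from_euler("xyz",r).as_matrix() if r.size==3 else Q.from_quat(r).as_matrix()
def ray(c,uv):
    q=cv2.undistortPoints(np.array(uv,float).reshape(-1,1,2),c["K"],c["dist"]).reshape(-1,2)
    return np.c_[q,np.ones(len(q))]@c["Rw"].T
def onplane(c,uv,z):
    d=ray(c,uv); return c["o"]+d*((z-c["o"][2])/d[:,2])[:,None]
def proj(c,X):
    X=(np.array(X,float).reshape(-1,3)-c["o"])@c["Rw"]
    return cv2.projectPoints(X,np.zeros(3),np.zeros(3),c["K"],c["dist"])[0].reshape(-1,2)
def tri(c1,u1,c2,u2):
    d1=ray(c1,[u1])[0];d2=ray(c2,[u2])[0]
    A=np.c_[d1,-d2];s=np.linalg.lstsq(A,c2["o"]-c1["o"],rcond=None)[0]
    a=c1["o"]+d1*s[0];b=c2["o"]+d2*s[1];return (a+b)/2,np.linalg.norm(a-b)
def save(c,f,crop=None,k=1):
    im=cv2.cvtColor(c["color"],cv2.COLOR_RGB2BGR)
    if crop: x0,y0,x1,y1=crop; im=im[y0:y1,x0:x1]
    if k!=1: im=cv2.resize(im,None,fx=k,fy=k,interpolation=cv2.INTER_CUBIC)
    cv2.imwrite("pics/"+f,im)
E
python3 - <<'E'
from h import *
print(env.state(), env.tip_extent)
import pickle
a=shot("scene");b=shot("side");save(a,"sc0.png");save(b,"si0.png")
pickle.dump((a,b),open("c0.pkl","wb"));print(a["o"],b["o"])
w=shot("wrist");save(w,"w0.png");print(w["hand_eye"])
E
```

```text
pics
{'t': 0.0, 'joints': array([-1.26558981e+00,  4.91524867e-01,  1.55946551e+00,  1.95187366e-05,
        1.09169733e+00, -1.05579409e-01]), 'qvel': array([-0.00075201, -0.00237941, -0.00128851,  0.00071577, -0.00028536,
        0.00117711]), 'tau': array([ 2.32571729e-04, -6.12649155e+01, -2.58181661e+01,  6.91829086e-02,
        4.82070073e-02, -9.98970881e-05]), 'eef_pos': array([ 249.54475116, -572.75569541,  222.0777692 ]), 'tcp_rot': array([-3.14050552e+00, -1.32615370e-04,  4.10776849e-01]), 'ft_force': array([0.2249645 , 0.38118529, 0.86983889]), 'moment': array([-0.00605275,  0.01564585, -0.00195136]), 'grip_force': 0.0, 'opening': 0.9990186951372279} 8.0
[1342.29322297  293.8183603   803.54065359] [ 94.20708275 771.52450399 624.89701185]
[[-3.59340201e-04 -9.61958659e-01 -2.73194818e-01  7.82493089e+01]
 [ 9.99999800e-01 -2.03290817e-04 -5.99509051e-04 -5.24582453e-01]
 [ 5.21164925e-04 -2.73194979e-01  9.61958540e-01 -1.61670543e+02]
 [ 0.00000000e+00  0.00000000e+00  0.00000000e+00  1.00000000e+00]]
```

View pics/sc0.png

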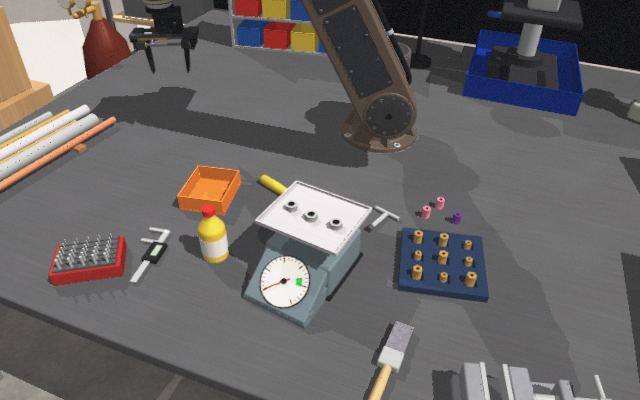

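View pics/si0.png

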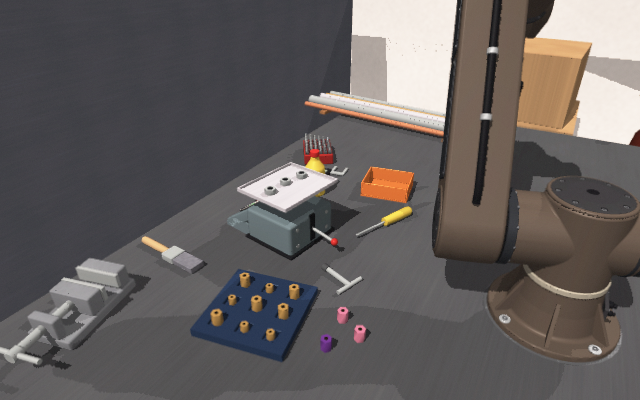

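The scene view shows the pan at (313,215) with three nuts at (291,205), (311,215) and (336,223). The tray is at (443,262) with all nine pockets filled, and the pink/purple look-alikes lie outside it at (426-457,203-218). The orange bin is at (210,190). The side view shows the red knob down at (334,242), with the screwdriver and chuck key close by.

```bash
cat > m.py <<'E'
import pickle; from h import *
a,b=pickle.load(open("c0.pkl","rb"))
def big(m,box=None):
    m=m.astype(np.uint8)
    if box: z=np.zeros_like(m);x0,y0,x1,y1=box;z[y0:y1,x0:x1]=m[y0:y1,x0:x1];m=z
    return max(cv2.findContours(m,0,1)[0],key=cv2.contourArea)
def quad(cn):
    h=cv2.convexHull(cn)
    for e in np.linspace(.01,.2,60):
        q=cv2.approxPolyDP(h,e*cv2.arcLength(h,True),True)
        if len(q)<=4: return q.reshape(-1,2)
def hsv(c): return cv2.cvtColor(c["color"],cv2.COLOR_RGB2HSV).astype(int)
def fr(P):
    c=P.mean(0); r=cv2.minAreaRect(P[:,:2].astype(np.float32)); return np.round(c,1),np.round(r[0],1),np.round(r[1],1),round(r[2],1)
for n,c,bt,bo,bp in (("scene",a,(385,220,500,305),(170,155,250,220),(250,175,380,255)),("side",b,(185,265,325,360),(350,160,420,205),(230,160,345,212))):
    H=hsv(c);h,s,v=H[...,0],H[...,1],H[...,2]
    for name,m,box,z in (("tray",(h>100)&(h<125)&(s>90),bt,18),("bin",(h>4)&(h<16)&(s>150),bo,45),("pan",(s<40)&(v>110),bp,149)):
        q=quad(big(m,box)); P=onplane(c,q,z)
        print(n,name,q.tolist(),[x.tolist() for x in np.round(P[:,:2])],fr(P)[1:])
    m=(((h<6)|(h>174))&(s>140)&(v>90)).astype(np.uint8)
    N,L,S,C=cv2.connectedComponentsWithStats(m)
    print("red",[(C[i].round(1).tolist(),int(S[i][4])) for i in range(1,N) if S[i][4]>12])
    m=((h>8)&(h<24)&(s>90)&(v>70)).astype(np.uint8);x0,y0,x1,y1=bt;z=np.zeros_like(m);z[y0:y1,x0:x1]=m[y0:y1,x0:x1]
    N,L,S,C=cv2.connectedComponentsWithStats(z)
    for i in range(1,N):
        if S[i][4]>12: print("brass",C[i].round(1),S[i][2:],onplane(c,[C[i]],25)[0].round(0)[:2])
E
python3 m.py
```

```text
scene tray [[403, 227], [480, 237], [486, 300], [399, 289]] [[444.0, 182.0], [412.0, 364.0], [606.0, 398.0], [641.0, 219.0]] (array([526.9, 290.8]), array([200.3, 184.6]), 10.0)
scene bin [[239, 171], [223, 214], [180, 208], [198, 165]] [[415.0, -278.0], [588.0, -229.0], [606.0, -338.0], [431.0, -396.0]] (array([ 509.2, -312.8]), array([196.6, 117.8]), 15.8)
scene pan [[379, 175], [357, 254], [250, 224], [268, 175]] [[437.0, 108.0], [702.0, 137.0], [699.0, -91.0], [532.0, -130.0]] (array([ 5.826e+02, -5.000e-01]), array([266.3, 247.1]), 6.2)
red [([247.8, 7.3], 417), ([108.1, 44.3], 1137), ([277.4, 34.6], 662), ([207.9, 210.2], 142), ([91.4, 268.8], 1168)]
brass [417.7 236.3] [ 10  13 103] [472. 224.]
brass [443.3 239.2] [ 10  14 107] [460. 282.]
brass [467.6 244.3] [ 8  9 55] [457. 339.]
brass [417.5 254.9] [ 8  9 57] [534. 236.]
brass [442.3 256.7] [ 11  14 110] [519. 290.]
brass [468.3 261. ] [ 8  9 56] [511. 347.]
brass [416.6 272. ] [ 10  15 125] [586. 245.]
brass [443.3 276.7] [ 8 10 64] [579. 302.]
brass [470.4 278.8] [ 12  15 130] [564. 359.]
side tray [[238, 269], [316, 287]
[... 253 characters left out ...]
 [511.0, -184.0]] (array([ 475.2, -287. ]), array([137.1, 193.1]), 13.1)
side pan [[337, 178], [286, 211], [236, 188], [289, 162]] [[526.0, -63.0], [549.0, 132.0], [712.0, 102.0], [683.0, -84.0]] (array([617.9,  23.6]), array([195.6, 166.2]), 82.3)
red [([318.3, 156.2], 252), ([333.8, 241.2], 41)]
brass [244.5 279.6] [ 10  15 126] [587. 246.]
brass [269.  287.5] [ 9 10 66] [526. 240.]
brass [293.6 291.3] [ 11  16 136] [474. 225.]
brass [231.6 299.4] [ 8 10 70] [571. 307.]
brass [256.2 303.1] [ 11  17 153] [521. 291.]
brass [282.8 310.8] [ 11  17 149] [463. 282.]
brass [216.4 317. ] [ 12  17 171] [565. 359.]
brass [243.8 326.3] [10 12 87] [504. 352.]
brass [270.  334.2] [ 9 12 90] [450. 343.]
```

```bash
cat >> h.py <<'E'
def plan(x,y,z,yawdeg=None):
    s=env.state(); p=np.array(s["eef_pos"]); yw=s["tcp_rot"][2]; t=yw if yawdeg is None else np.radians(yawdeg)
    turn=-np.degrees((t-yw+np.pi)%(2*np.pi)-np.pi)
    d=np.array([x,y,z])-p; c,sn=np.cos(t),np.sin(t)
    print("turn %.1f then shift x %.1f y %.1f z %.1f"%(turn,c*d[0]+sn*d[1],sn*d[0]-c*d[1],-d[2]))
E
python3 - <<'E'
import pickle;from h import *
a,b=pickle.load(open("c0.pkl","rb"))
print(onplane(b,[[333.8,241.2]],37))
plan(600,23,330,-7)
E
```

```text
[[477.93860341  41.10117252  37.        ]]
turn 30.5 then shift x 275.2 y -634.1 z -107.8
```

Call:
carry_out(
  motion=[
    [0,0,-30,8,0.3],
    [0,0,-30,8,0.3],
    [0,0,-30,8,0.3],
    [0,0,-20,7,0.3],
  ],
)

```text
t: 0.55
eef_pos: [249.7, -573.1, 334.7]
tcp_rot: [3.14, -0.001, -0.136]
ft_force: [0.4, -0.2, -0.8]
opening: 0.73
grip_force: 0.0
```

Call:
carry_out(
  motion=[
    [20,-45,0,0,0.3],
    [20,-45,0,0,0.3],
    [20,-45,0,0,0.3],
    [20,-45,0,0,0.3],
    [20,-45,0,0,0.3],
    [20,-45,0,0,0.3],
    [20,-45,0,0,0.3],
    [20,-45,0,0,0.3],
    [20,-45,0,0,0.3],
    [20,-45,0,0,0.3],
    [20,-45,0,0,0.3],
    [20,-45,0,0,0.3],
  ],
)

```text
t: 1.75
eef_pos: [558.4, -66.7, 332.6]
tcp_rot: [3.141, -0.0, -0.13]
ft_force: [1.6, -0.1, 0.0]
opening: 0.7
grip_force: 0.0
```

Call:
carry_out(
  motion=[
    [18,-45,0,0,0.3],
    [18,-45,0,0,0.3],
    [0,0,0,0,0.3],
    [0,0,0,0,0.3],
  ],
)

```text
t: 2.15
eef_pos: [605.1, 16.7, 332.0]
tcp_rot: [3.141, 0.001, -0.128]
ft_force: [-0.5, -0.7, -0.6]
opening: 0.698
grip_force: 0.0
```

```bash
python3 - <<'E'
from h import *
import pickle
w=shot("wrist");save(w,"w1.png");pickle.dump(w,open("w1.pkl","wb"));print(env.state()["eef_pos"],env.state()["tcp_rot"])
E
```

```text
[604.81425861  15.69648644 332.24565517] [ 3.14122128e+00  8.49212939e-04 -1.29669791e-01]
```

View pics/w1.png

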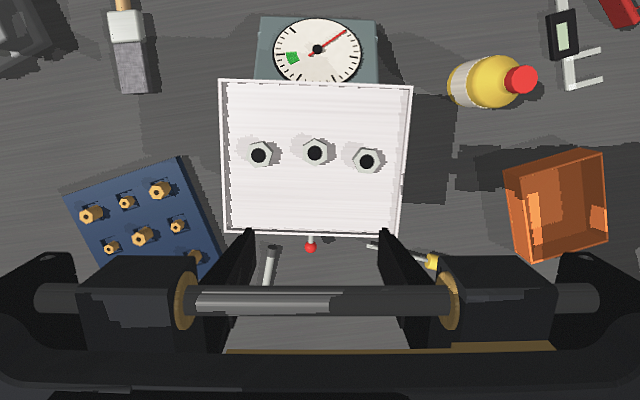

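The wrist view shows the pan corners at about (219,79), (413,87), (399,236) and (225,231), and the nuts at (259,154), (315,151) and (367,160). The knob is at (310,248), the bin at (560,205), and the dial sits beyond the pan.

```bash
python3 - <<'E'
from m import big,quad,hsv
from h import *
import pickle
w=pickle.load(open("w1.pkl","rb"));H=hsv(w);h,s,v=H[...,0],H[...,1],H[...,2]
pan=np.array([[219,79],[413,87],[399,236],[225,231]])
q=quad(big((s<45)&(v>175),(205,75,425,240)));print(q.tolist())
for Q in (pan,q):
    P=onplane(w,Q,149);print(P.round(0)[:,:2].tolist(),cv2.minAreaRect(P[:,:2].astype(np.float32)))
m=((v<40)).astype(np.uint8)
N,L,S,C=cv2.connectedComponentsWithStats(m)
for i in range(1,N):
    if 60<S[i][4]<500 and 100<C[i][1]<200: print("nuthole",C[i],S[i],onplane(w,[C[i]],156)[0].round(1))
m=(((h<6)|(h>174))&(s>140)&(v>90)).astype(np.uint8)
N,L,S,C=cv2.connectedComponentsWithStats(m)
for i in range(1,N):
    if S[i][4]>30: print("red",C[i],S[i][4],onplane(w,[C[i]],37)[0].round(1))
q=quad(big((h>4)&(h<16)&(s>120),(480,130,639,290)));print("bin",q.tolist());P=onplane(w,q,45);print(P.round(0)[:,:2].tolist(),cv2.minAreaRect(P[:,:2].astype(np.float32)))
E
```

```text
scene tray [[403, 227], [480, 237], [486, 300], [399, 289]] [[444.0, 182.0], [412.0, 364.0], [606.0, 398.0], [641.0, 219.0]] (array([526.9, 290.8]), array([200.3, 184.6]), 10.0)
scene bin [[239, 171], [223, 214], [180, 208], [198, 165]] [[415.0, -278.0], [588.0, -229.0], [606.0, -338.0], [431.0, -396.0]] (array([ 509.2, -312.8]), array([196.6, 117.8]), 15.8)
scene pan [[379, 175], [357, 254], [250, 224], [268, 175]] [[437.0, 108.0], [702.0, 137.0], [699.0, -91.0], [532.0, -130.0]] (array([ 5.826e+02, -5.000e-01]), array([266.3, 247.1]), 6.2)
red [([247.8, 7.3], 417), ([108.1, 44.3], 1137), ([277.4, 34.6], 662), ([207.9, 210.2], 142), ([91.4, 268.8], 1168)]
brass [417.7 236.3] [ 10  13 103] [472. 224.]
brass [443.3 239.2] [ 10  14 107] [460. 282.]
brass [467.6 244.3] [ 8  9 55] [457. 339.]
brass [417.5 254.9] [ 8  9 57] [534. 236.]
brass [442.3 256.7] [ 11  14 110] [519. 290.]
brass [468.3 261. ] [ 8  9 56] [511. 347.]
brass [416.6 272. ] [ 10  15 125] [586. 245.]
brass [443.3 276.7] [ 8 10 64] [579. 302.]
brass [470.4 278.8] [ 12  15 130] [564. 359.]
side tray [[238, 269], [316, 287]
[... 1240 characters left out ...]
99414062, 19.10816192626953), (189.21109008789062, 159.54037475585938), 80.61795806884766)
nuthole [314.11029412 152.70588235] [308 146  13  14 136] [632.3  16.5 156. ]
nuthole [366.25531915 161.35460993] [360 155  14  14 141] [617.  -34.3 156. ]
red [620.65384615  12.13647643] 806 [ 745.6 -390.6   37. ]
red [334.          37.56896552] 58 [754.3 -23.6  37. ]
red [520.81102362  79.29002625] 762 [ 676.3 -259.1   37. ]
red [310.17171717 247.13131313] 99 [478.2  43.3  37. ]
bin [[601, 152], [608, 240], [531, 264], [502, 170]]
[[568.0, -371.0], [434.0, -396.0], [411.0, -279.0], [560.0, -231.0]] ((497.15850830078125, -313.9495849609375), (155.67832946777344, 138.29156494140625), 10.98324203491211)
```

```bash
python3 - <<'E'
s=open('m.py').read().split('def fr')[0].split('\n')
open('h.py','a').write('\n'.join(l for l in s if not l.startswith(('import','a,b'))))
from h import *
import pickle
plan(478.7,43,26,-9.3)
w=pickle.load(open("w1.pkl","rb"));print(onplane(w,[[270,250],[268,280],[370,245],[400,250]],10).round())
E
```

```text
turn 1.9 then shift x -128.9 y -6.6 z 306.2
[[469. 108.  10.]
 [418. 120.  10.]
 [458. -47.  10.]
 [443. -92.  10.]]
```

Call:
carry_out(
  motion=[
    [-43,-2,0,1.9,0.53],
    [-43,-2,0,0,0.53],
    [-43,-2.6,0,0,0.53],
    [0,0,45,0,0.53],
    [0,0,45,0,0.53],
    [0,0,45,0,0.53],
    [0,0,45,0,0.53],
    [0,0,40,0,0.53],
    [0,0,0,0,0.53],
    [0,0,0,0,0.53],
  ],
)

```text
t: 3.2
eef_pos: [478.7, 41.0, 113.4]
tcp_rot: [3.141, 0.001, -0.165]
ft_force: [-0.8, 0.4, -0.5]
opening: 0.471
grip_force: 0.0
```

```bash
python3 - <<'E'
from h import *
plan(478.7,43,26,-9.3)
E
```

```text
turn -0.1 then shift x -0.3 y -1.9 z 87.4
```

Call:
carry_out(
  motion=[
    [0,-2,30,0,0.53],
    [0,0,30,0,0.53],
    [0,0,27,0,0.53],
    [0,0,0,0,0.7],
    [0,0,0,0,0.9],
    [0,0,0,0,1],
    [0,0,0,0,1],
    [0,0,0,0,1],
  ],
)

```text
t: 4.0
eef_pos: [479.7, 42.7, 27.2]
tcp_rot: [3.141, -0.003, -0.162]
ft_force: [-1.8, -16.9, 7.7]
opening: 0.169
grip_force: 30.0
```

Call:
carry_out(
  motion=[
    [-0.7,0.6,-7.4,0,1],
    [-0.6,0,-7.4,0,1],
    [0.6,0,-7.4,0,1],
    [0.7,0,-7.4,0,1],
    [1.9,0,-7.2,0,1],
    [1.9,0,-7.1,0,1],
    [3.1,0,-6.7,0,1],
    [3.2,0,-6.7,0,1],
    [4.2,0,-6.1,0,1],
    [4.3,0,-6,0,1],
    [4.1,0,-4.3,0,1],
    [4.1,0,-4.3,0,1],
  ],
)

```text
t: 5.2
eef_pos: [503.5, 38.3, 104.4]
tcp_rot: [3.14, 0.004, -0.163]
ft_force: [-10.9, -6.7, 1.2]
opening: 0.163
grip_force: 29.6
```

Call:
carry_out(
  motion=[
    [0,0,0,0,1],
    [1,0,-1.5,0,1],
    [0,0,0,0,1],
  ],
)

```text
t: 5.5
eef_pos: [504.7, 38.1, 106.0]
tcp_rot: [3.14, 0.003, -0.163]
ft_force: [-7.7, -8.2, 4.8]
opening: 0.163
grip_force: 29.7
```

Call:
carry_out(
  motion=[
    [1.5,0,-1.5,0,1],
    [1.5,0,-1.5,0,1],
    [0,0,0,0,1],
  ],
)

```text
t: 5.8
eef_pos: [507.1, 37.6, 108.9]
tcp_rot: [3.14, 0.004, -0.163]
ft_force: [-11.0, -7.8, 4.5]
opening: 0.157
grip_force: 29.5
```

Call:
carry_out(
  motion=[
    [-1,0,1,0,0.6],
    [0,0,0,0,0.5],
    [0,0,0,0,0.5],
    [0,0,0,0,0.5],
    [0,0,-40,0,0.5],
    [0,0,-45,0,0.5],
    [0,0,-45,0,0.5],
    [0,0,-45,0,0.5],
    [30,0,-45,0,0.5],
    [50,3,0,0,0.5],
    [30,3,0,0,0.5],
    [0,0,0,0,0.5],
  ],
)

```text
t: 7.0
eef_pos: [615.9, 14.2, 322.7]
tcp_rot: [3.141, 0.0, -0.164]
ft_force: [-1.3, 0.5, -1.3]
opening: 0.5
grip_force: 0.0
```

```bash
python3 - <<'E'
from h import *
import pickle
w=shot("wrist");save(w,"w2.png");pickle.dump(w,open("w2.pkl","wb"));print(env.state()["eef_pos"],env.state()["tcp_rot"])
E
```

```text
[614.18623552  14.70989098 322.73188945] [ 3.14148763e+00  1.37215330e-03 -1.63937163e-01]
```

View pics/w2.png

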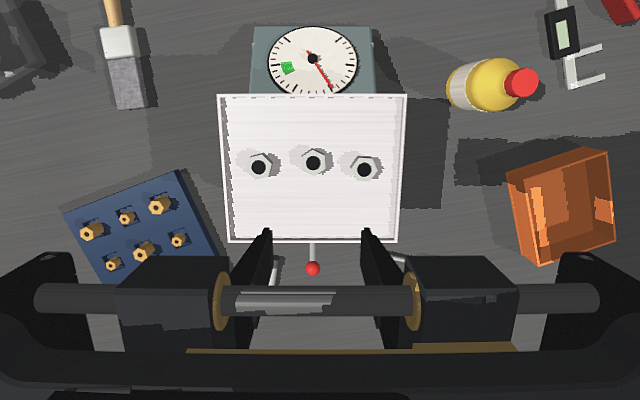

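The wrist view shows the lever raised, with the knob at (313,268). The pointer has moved to about 100 g, and the nuts are at (259,167), (313,163) and (364,169).

```bash
cat >> h.py <<'E'

def dial(c,box=(245,245,322,320)):
    H=hsv(c);h,s,v=H[...,0],H[...,1],H[...,2]
    w=big((s<60)&(v>170),box); e=cv2.fitEllipse(cv2.convexHull(w))
    m=np.zeros(h.shape,np.uint8);cv2.ellipse(m,e,1,-1)
    ys,xs=np.nonzero((m>0)&((h<8)|(h>172))&(s>110)&(v>70))
    (cx,cy),(d1,d2),an=e; a=np.radians(an); R=np.array([[np.cos(a),np.sin(a)],[-np.sin(a),np.cos(a)]])
    q=np.c_[xs-cx,ys-cy]@R.T/np.array([d1/2,d2/2])@R
    q=q[np.hypot(*q.T)>.35]
    return e,np.degrees(np.arctan2(*q.mean(0)[::-1])),len(q),np.hypot(*q.T).max()
_Z=None
def grams(c=None):
    import pickle
    c=c or shot("scene"); a,_=pickle.load(open("c0.pkl","rb"))
    z=dial(a)[1]; r=dial(c); return round(((r[1]-z+20)%360-20)*np.pi/180/0.01885,1), r[2]
E
python3 - <<'E'
from h import *
import pickle
a,b=pickle.load(open("c0.pkl","rb"))
print(dial(a));c=shot("scene");print(dial(c),grams(c))
w=pickle.load(open("w2.pkl","rb"))
th=np.radians(-9.3);ex=np.array([np.cos(th),np.sin(th)])
k=np.r_[np.array([621.3,19])-118*ex,114];print("knob pred",proj(w,k))
H=hsv(w);h,s,v=H[...,0],H[...,1],H[...,2]
m=((v<45)).astype(np.uint8);N,L,S,C=cv2.connectedComponentsWithStats(m)
for i in range(1,N):
    if 60<S[i][4]<500 and 100<C[i][1]<200: print("hole",C[i].round(1),S[i],onplane(w,[C[i]],140)[0].round(1))
m=(((h<6)|(h>174))&(s>140)&(v>90)).astype(np.uint8)
N,L,S,C=cv2.connectedComponentsWithStats(m);print([C[i] for i in range(1,N) if 30<S[i][4]<300])
save(w,"n2.png",(215,125,405,210),4)
E
```

```text
(((284.289794921875, 281.3829650878906), (47.03884506225586, 51.25042724609375), 28.08216094970703), np.float64(164.59881992396046), 14, np.float64(0.8795880992339243))
(((284.2578125, 281.450439453125), (47.230613708496094, 51.2830924987793), 30.12554359436035), np.float64(-96.1625661317795), 15, np.float64(0.895895099124697)) (np.float64(91.9), 15)
knob pred [[312.83080345 265.09952461]]
hole [312.7 162.6] [307 156  13  14 140] [632.4  16.4 140. ]
hole [258. 167.] [252 161  13  13 136] [637.2  72.7 140. ]
hole [363.8 169.2] [358 163  13  13 132] [617.  -34.4 140. ]
[array([323.07352941,  74.91176471]), array([312.35625, 268.05625])]
```

View pics/n2.png

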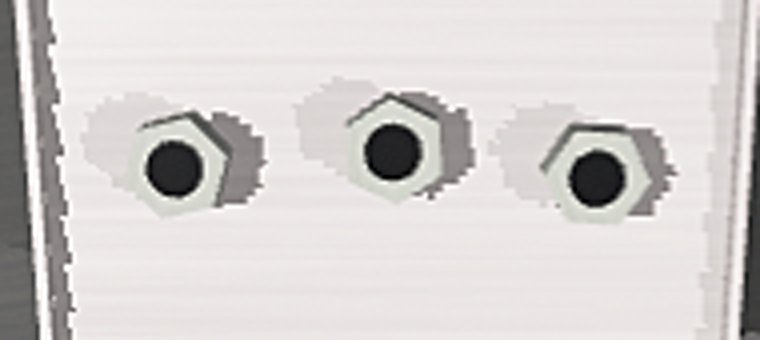

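```bash
cat >> h.py <<'E'
def redc(c,box,lo=15,hi=400):
    H=hsv(c);h,s,v=H[...,0],H[...,1],H[...,2];x0,y0,x1,y1=box
    m=np.zeros(h.shape,np.uint8);m[y0:y1,x0:x1]=(((h<6)|(h>174))&(s>130)&(v>60))[y0:y1,x0:x1]
    N,L,S,C=cv2.connectedComponentsWithStats(m);return [(C[i],int(S[i][4])) for i in range(1,N) if lo<S[i][4]<hi]
def knob(w,b):
    u1=redc(w,(280,200,345,300))[0][0]; r=redc(b,(290,190,350,260));u2=r[0][0]
    P,g=tri(w,u1,b,u2); q=P[:2]-np.array([621.3,19]);ex=np.array([np.cos(np.radians(9.3)),-np.sin(np.radians(9.3))])
    rr=-(q@ex);print("knob",P.round(1),"gap",round(g,1),"r",round(rr,1),"ang",np.degrees(np.arctan2(P[2]-52,rr-60)).round(1),"len",np.hypot(P[2]-52,rr-60).round(1),r)
E
python3 - <<'E'
from h import *
import pickle
a,b=pickle.load(open("c0.pkl","rb"));w1,w2=[pickle.load(open(f,"rb")) for f in("w1.pkl","w2.pkl")]
knob(w1,b);b2=shot("side");knob(w2,b2)
plan(637.2,72.7,0,80);plan(617,-34.4,0,80)
# nut edge orientation check: hull of nut pixels angles
E
```

```text
knob [477.6  42.8  36.9] gap 1.6 r 145.7 ang -10.0 len 87.0 [(array([333.91111111, 241.51111111]), 45)]
knob [495.5  39.4 105.1] gap 2.7 r 127.5 ang 38.2 len 85.9 [(array([328.35416667, 214.64583333]), 48)]
turn -89.4 then shift x 60.8 y 14.0 z 323.4
turn -89.4 then shift x -48.2 y 12.7 z 323.4
```

```bash
python3 -c "
from h import *
plan(496,39.5,94,-9.3)"
```

```text
turn -0.1 then shift x -119.2 y -5.0 z 229.4
```

Call:
carry_out(
  motion=[
    [-45,-2,0,0,0.5],
    [-45,-2,0,0,0.5],
    [-29,-1,30,0,0.5],
    [0,0,45,0,0.5],
    [0,0,45,0,0.5],
    [0,0,45,0,0.5],
    [0,0,35,0,0.5],
    [0,0,29,0,0.5],
    [0,0,0,0,0.5],
    [0,0,0,0,0.5],
  ],
)

```text
t: 8.15
eef_pos: [496.7, 39.5, 95.6]
tcp_rot: [3.142, 0.0, -0.163]
ft_force: [-0.3, -0.0, 0.2]
opening: 0.501
grip_force: 0.0
```

Call:
carry_out(
  motion=[
    [0,0,0,0,0.8],
    [0,0,0,0,1],
    [0,0,0,0,1],
    [0,0,0,0,1],
    [2.5,0,-3.3,0,1],
    [2.5,0,-3.2,0,1],
    [2.8,0,-3,0,1],
    [2.8,0,-2.8,0,1],
    [2,0,-2,0,1],
    [2,0,-2,0,1],
    [0,0,0,0,1],
  ],
)

```text
t: 9.25
eef_pos: [509.6, 36.9, 110.2]
tcp_rot: [3.141, 0.005, -0.164]
ft_force: [-6.2, -4.4, -9.0]
opening: 0.166
grip_force: 30.0
```

Force now points back and down along the stop direction. I'll check with the cameras before releasing.

Call:
carry_out(
  motion=[
    [2,0,-2,0,1],
    [0,0,0,0,1],
    [0,0,0,0,0.5],
    [0,0,0,0,0.5],
    [0,0,0,0,0.5],
    [0,0,-40,0,0.5],
    [0,0,-45,0,0.5],
    [0,0,-45,0,0.5],
    [20,0,-45,0,0.5],
    [50,0,-40,0,0.5],
    [35,0,0,0,0.5],
    [0,0,0,0,0.5],
  ],
)

```text
t: 10.45
eef_pos: [609.0, 20.7, 319.8]
tcp_rot: [-3.141, -0.003, -0.164]
ft_force: [-1.1, 0.1, -0.3]
opening: 0.501
grip_force: 0.0
```

```bash
python3 - <<'E'
from h import *
import pickle
w=shot("wrist");b=shot("side");knob(w,b);pickle.dump(w,open("w3.pkl","wb"));s=env.state();print(s["eef_pos"],s["tcp_rot"],s["ft_force"])
c=shot("scene");print(grams(c))
H=hsv(c);h,s,v=H[...,0],H[...,1],H[...,2]
ys,xs=np.nonzero((h>45)&(h<80)&(s>120)&(v>80));k=(abs(xs-285)<30)&(abs(ys-281)<30);print("green",xs[k].mean(),ys[k].mean(),k.sum())
H=hsv(w);h,s,v=H[...,0],H[...,1],H[...,2]
m=((v<45)).astype(np.uint8);N,L,S,C=cv2.connectedComponentsWithStats(m)
for i in range(1,N):
    if 60<S[i][4]<500 and 90<C[i][1]<210: print("hole",C[i].round(1),S[i],onplane(w,[C[i]],140)[0].round(1))
plan(637.2,72.7,0,80)
E
```

```text
knob [503.9  38.  114.5] gap 2.6 r 118.9 ang 46.7 len 85.8 [(array([325.47727273, 210.04545455]), 44)]
[606.03742508  21.37199104 318.86709396] [-3.14148211e+00  5.67882265e-04 -1.63529374e-01] [0.15706542 0.15839569 0.35913857]
(np.float64(91.8), 15)
green 298.75 281.4166666666667 36
hole [318.  156.2] [312 150  13  14 144] [632.3  16.4 140. ]
hole [262.6 160.6] [256 154  14  14 143] [637.1  72.7 140. ]
hole [369.8 162.9] [364 157  13  13 140] [616.9 -34.4 140. ]
turn -89.4 then shift x 55.9 y 22.3 z 319.0
```

```bash
cat >> h.py <<'E'
def hexyaw(c,mask,uv,z,rad=16):
    "tool yaw (deg, mod 60, nearest -9) that closes on flats; plus centroid, mean radius"
    m=np.zeros(mask.shape,np.uint8);cv2.circle(m,(int(uv[0]),int(uv[1])),rad,1,-1)
    m=(mask&(m>0)).astype(np.uint8); cn=max(cv2.findContours(m,0,1)[0],key=cv2.contourArea)
    h=cv2.convexHull(cn).reshape(-1,2).astype(float); M=cv2.moments(cv2.convexHull(cn)); u=[M["m10"]/M["m00"],M["m01"]/M["m00"]]
    h=np.concatenate([np.linspace(h[i],h[(i+1)%len(h)],10,endpoint=False) for i in range(len(h))])
    P=onplane(c,h,z)[:,:2];C=onplane(c,[u],z)[0][:2];d=P-C;r=np.hypot(*d.T);f=np.arctan2(d[:,1],d[:,0])
    F=np.sum((r-r.mean())*np.exp(6j*f)*r); ph=np.degrees(np.angle(F))/6
    return C.round(1),round((ph+9+30)%60-39,1),round(r.mean(),1),round(abs(F)/np.sum(r),2)
E
python3 - <<'E'
from h import *
import pickle
for f in("w2.pkl","w3.pkl"):
    w=pickle.load(open(f,"rb"));I=w["color"].astype(int)
    m=(I[...,1]>I[...,0]+2)&(I[...,1]>120)|(I.max(2)<50)
    for X in((637.1,72.7),(632.3,16.4),(617,-34.4)):
        print(hexyaw(w,m,proj(w,[*X,140])[0],140))
E
```

```text
(array([636.7,  73. ]), np.float64(9.9), np.float64(7.6), np.float64(0.07))
(array([631.4,  16.9]), np.float64(9.2), np.float64(8.5), np.float64(0.54))
(array([616.8, -33.8]), np.float64(-20.2), np.float64(7.5), np.float64(0.24))
(array([637.9,  73. ]), np.float64(6.0), np.float64(8.2), np.float64(0.23))
(array([631.9,  17.2]), np.float64(-19.4), np.float64(10.4), np.float64(0.53))
(array([615.3, -33.4]), np.float64(-28.1), np.float64(8.2), np.float64(0.15))
```

```bash
python3 -c "
from h import *
plan(637.1,72.7,136.5,-22)"
```

```text
turn 12.6 then shift x 10.1 y -59.3 z 182.5
```

Call:
carry_out(
  motion=[
    [0,0,20,6.3,0.53],
    [0,0,0,6.3,0.53],
    [5,-30,30,0,0.53],
    [5,-29.5,40,0,0.53],
    [0,0,40,0,0.53],
    [0,0,30,0,0.53],
    [0,0,15,0,0.53],
    [0,0,7.5,0,0.53],
    [0,0,0,0,0.53],
    [0,0,0,0,0.53],
  ],
)

```text
t: 11.6
eef_pos: [637.8, 72.8, 137.9]
tcp_rot: [-3.141, -0.001, -0.383]
ft_force: [0.0, -0.8, 0.3]
opening: 0.473
grip_force: 0.0
```

Call:
carry_out(
  motion=[
    [0,0,0,0,0.7],
    [0,0,0,0,0.9],
    [0,0,0,0,1],
    [0,0,0,0,1],
    [0,0,-10,0,1],
    [0,0,-30,0,1],
    [0,0,-30,0,1],
    [0,0,-30,0,1],
    [0,0,0,0,1],
  ],
)

```text
t: 12.5
eef_pos: [639.0, 72.8, 241.7]
tcp_rot: [-3.139, -0.007, -0.383]
ft_force: [0.1, -0.2, -0.3]
opening: 0.248
grip_force: 30.0
```

```bash
python3 -c "
from h import *
plan(490-34,-324-7,30,10.5)
print(grams(),env.state()['joints'].round(2))"
```

```text
turn -32.5 then shift x -253.5 y 363.7 z 211.7
(np.float64(61.2), 14) [ 0.01  0.5   1.5  -0.    1.14  1.96]
```

Call:
carry_out(
  motion=[
    [0,0,0,-8.2,1],
    [0,0,0,-8.1,1],
    [0,0,0,-8.1,1],
    [0,0,0,-8.1,1],
    [-28,40,0,0,1],
    [-28,40,0,0,1],
    [-28,40,0,0,1],
    [-28,40,0,0,1],
    [-28,40,0,0,1],
    [-28,40,0,0,1],
    [-28,40,0,0,1],
    [-28,40,0,0,1],
  ],
)

```text
t: 13.75
eef_pos: [474.4, -284.2, 236.1]
tcp_rot: [-3.141, 0.001, 0.184]
ft_force: [0.4, -1.2, -0.6]
opening: 0.252
grip_force: 30.0
```

Call:
carry_out(
  motion=[
    [-29,43,0,0,1],
    [0,0,0,0,1],
    [0,0,45,0,1],
    [0,0,45,0,1],
    [0,0,45,0,1],
    [0,0,30,0,1],
    [0,0,0,0,1],
  ],
)

```text
t: 14.45
eef_pos: [454.4, -326.7, 67.9]
tcp_rot: [-3.135, 0.005, 0.184]
ft_force: [-0.5, -0.8, 1.2]
opening: 0.248
grip_force: 30.0
```

```bash
python3 -c "
from h import *
plan(490-34,-324-7,30,10.5)"
```

```text
turn 0.0 then shift x 0.7 y 4.5 z 37.9
```

Call:
carry_out(
  motion=[
    [0.7,4.5,20,0,1],
    [0,0,18,0,1],
    [0,0,0,0,1],
    [0,0,0,0,0.55],
    [0,0,0,0,0.55],
    [0,0,0,0,0.55],
    [0,0,-45,0,0.55],
    [0,0,-45,0,0.55],
    [0,0,-45,0,0.55],
    [0,0,-45,0,0.55],
    [0,0,-20,0,0.55],
    [0,0,0,0,0.55],
  ],
)

```text
t: 15.65
eef_pos: [458.2, -333.5, 237.7]
tcp_rot: [3.136, -0.004, 0.184]
ft_force: [-0.1, -0.7, -0.1]
opening: 0.45
grip_force: 0.0
```

```bash
python3 -c "
from h import *
plan(632.4,16.4,142,-9.3)
c=shot('scene');u=proj(c,[456,-331,10])[0].astype(int);save(c,'b1.png',(u[0]-50,u[1]-40,u[0]+60,u[1]+40),4)"
```

```text
turn 19.8 then shift x 115.4 y -373.5 z 95.7
```

View pics/b1.png

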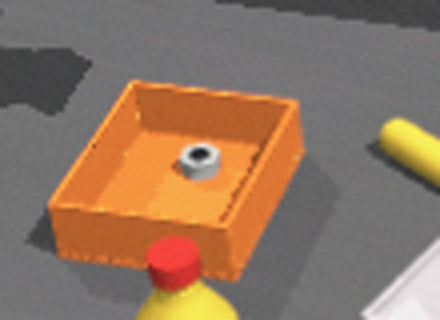

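The crop shows nut 1 lying in the bin at about (200,158). Next is the middle nut.

Call:
carry_out(
  motion=[
    [0,0,0,6.6,0.53],
    [0,0,0,6.6,0.53],
    [0,0,0,6.6,0.53],
    [12.8,-41.5,0,0,0.53],
    [12.8,-41.5,0,0,0.53],
    [12.8,-41.5,0,0,0.53],
    [12.8,-41.5,0,0,0.53],
    [12.8,-41.5,0,0,0.53],
    [12.8,-41.5,0,0,0.53],
    [12.8,-41.5,0,0,0.53],
    [12.8,-41.5,0,0,0.53],
    [12.8,-41.5,0,0,0.53],
  ],
)

```text
t: 16.9
eef_pos: [631.3, 18.9, 232.2]
tcp_rot: [3.141, 0.002, -0.162]
ft_force: [0.3, -0.2, 0.2]
opening: 0.471
grip_force: 0.0
```

Call:
carry_out(
  motion=[
    [0,0,0,0,0.53],
    [0,0,0,0,0.53],
  ],
)

```text
t: 17.1
eef_pos: [630.8, 17.9, 232.1]
tcp_rot: [3.141, 0.003, -0.16]
ft_force: [-0.4, -0.7, -0.1]
opening: 0.47
grip_force: 0.0
```

```bash
python3 -c "
from h import *
plan(632.4,16.4,142,-9.3)
w=shot('wrist');H=hsv(w);v=H[...,2]
N,L,S,C=cv2.connectedComponentsWithStats((v<45).astype(np.uint8))
for i in range(1,N):
    if 60<S[i][4]<700 and 20<C[i][1]<250: print(C[i].round(1),S[i],onplane(w,[C[i]],145.4)[0].round(1))
save(w,'w4.png')
"
```

```text
turn 0.1 then shift x 1.8 y 1.3 z 90.1
[272.6  84.7] [261  39  35  71 160] [722.8  35.1 145.4]
[363.4  88. ] [342  45  34  65 155] [710.5 -27.1 145.4]
[318.  62.] [313  57  11  11 108] [732.5   1.5 145.4]
[319.5 203. ] [311 194  18  19 257] [632.4  16.3 145.4]
[387.7 211.7] [379 203  18  18 255] [617.1 -34.4 145.4]
```

Positions are unchanged.

Call:
carry_out(
  motion=[
    [1.8,1.3,40,0,0.53],
    [0,0,25,0,0.53],
    [0,0,15,0,0.53],
    [0,0,9.5,0,0.53],
    [0,0,0,0,0.53],
    [0,0,0,0,0.75],
    [0,0,0,0,0.9],
    [0,0,0,0,1],
    [0,0,0,0,1],
    [0,0,-10,0,1],
    [0,0,-40,0,1],
    [0,0,-45,0,1],
  ],
)

```text
t: 18.35
eef_pos: [632.3, 15.6, 240.1]
tcp_rot: [3.141, 0.002, -0.162]
ft_force: [1.2, 0.2, -0.1]
opening: 0.245
grip_force: 30.0
```

```bash
python3 -c "
from h import *
plan(490,-324,30,10.5);print(grams())"
```

```text
turn -19.8 then shift x -201.8 y 308.0 z 210.1
(np.float64(29.6), 12)
```

Call:
carry_out(
  motion=[
    [0,0,0,-6.6,1],
    [0,0,0,-6.6,1],
    [0,0,0,-6.6,1],
    [-25.2,38.5,0,0,1],
    [-25.2,38.5,0,0,1],
    [-25.2,38.5,0,0,1],
    [-25.2,38.5,0,0,1],
    [-25.2,38.5,0,0,1],
    [-25.2,38.5,0,0,1],
    [-25.2,38.5,0,0,1],
    [-25.2,38.5,0,0,1],
    [0,0,0,0,1],
  ],
)

```text
t: 19.6
eef_pos: [489.1, -328.4, 239.8]
tcp_rot: [3.14, -0.0, 0.179]
ft_force: [-0.0, 0.7, 0.6]
opening: 0.249
grip_force: 30.0
```

```bash
python3 -c "
from h import *
plan(490,-324,30,10.5)"
```

```text
turn -0.2 then shift x 1.7 y -4.2 z 209.8
```

Call:
carry_out(
  motion=[
    [0,-4,45,0,1],
    [0,0,45,0,1],
    [0,0,45,0,1],
    [0,0,45,0,1],
    [0,0,28,0,1],
    [0,0,0,0,1],
    [0,0,0,0,0.55],
    [0,0,0,0,0.55],
    [0,0,0,0,0.55],
    [0,0,-40,0,0.55],
    [0,0,-45,0,0.55],
    [0,0,-45,0,0.55],
  ],
)

```text
t: 20.8
eef_pos: [490.2, -320.1, 164.0]
tcp_rot: [3.141, -0.001, 0.184]
ft_force: [0.6, -0.8, 0.2]
opening: 0.449
grip_force: 0.0
```

Call:
carry_out(
  motion=[
    [0,0,-45,0,0.53],
    [0,0,-25,0,0.53],
    [0,0,0,0,0.53],
  ],
)

```text
t: 21.1
eef_pos: [491.2, -320.9, 236.6]
tcp_rot: [3.135, -0.006, 0.184]
ft_force: [0.1, -0.8, -0.1]
opening: 0.468
grip_force: 0.0
```

```bash
python3 -c "
from h import *
plan(617.1,-34.4,146.5,19)
c=shot('scene');print(grams(c));u=proj(c,[456,-331,10])[0].astype(int);save(c,'b2.png',(u[0]-50,u[1]-40,u[0]+60,u[1]+40),4)"
```

```text
turn -8.5 then shift x 212.3 y -229.9 z 90.1
(np.float64(30.1), 10)
```

Call:
carry_out(
  motion=[
    [0,0,0,-8.5,0.53],
    [30.3,-32.8,0,0,0.53],
    [30.3,-32.8,0,0,0.53],
    [30.3,-32.8,0,0,0.53],
    [30.3,-32.8,0,0,0.53],
    [30.3,-32.8,0,0,0.53],
    [30.3,-32.8,0,0,0.53],
    [30.3,-32.8,0,0,0.53],
    [0,0,0,0,0.53],
    [0,0,0,0,0.53],
  ],
)

```text
t: 22.15
eef_pos: [615.5, -33.1, 230.3]
tcp_rot: [-3.141, 0.002, 0.334]
ft_force: [0.6, -0.6, 0.1]
opening: 0.469
grip_force: 0.0
```

```bash
python3 -c "
from h import *
plan(617.1,-34.4,147,19)
w=shot('wrist');H=hsv(w);v=H[...,2]
N,L,S,C=cv2.connectedComponentsWithStats((v<45).astype(np.uint8))
for i in range(1,N):
    if 200<S[i][4]<400 and 20<C[i][1]<250: print(C[i].round(1),S[i],onplane(w,[C[i]],150.7)[0].round(1));u=C[i]
u=u.astype(int);save(w,'n4.png',(u[0]-50,u[1]-40,u[0]+50,u[1]+40),5)
"
```

```text
turn 0.2 then shift x 1.1 y 1.8 z 83.3
[319.6 207.6] [311 199  18  18 268] [617.  -34.4 150.7]
```

View pics/n4.png

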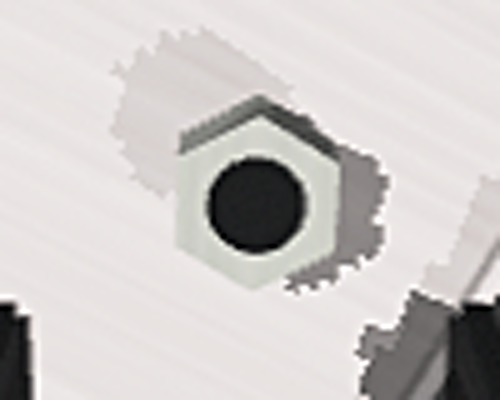

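The last nut's flats sit at left and right in the crop, which lines up with the fingers.

Call:
carry_out(
  motion=[
    [1,1.8,40,0,0.53],
    [0,0,22,0,0.53],
    [0,0,13,0,0.53],
    [0,0,8,0,0.53],
    [0,0,0,0,0.53],
    [0,0,0,0,0.75],
    [0,0,0,0,0.9],
    [0,0,0,0,1],
    [0,0,0,0,1],
    [0,0,-10,0,1],
    [0,0,-40,0,1],
    [0,0,-40,0,1],
  ],
)

```text
t: 23.4
eef_pos: [617.1, -35.2, 239.6]
tcp_rot: [-3.141, 0.001, 0.332]
ft_force: [-0.2, -0.1, -0.2]
opening: 0.249
grip_force: 30.0
```

```bash
python3 -c "
from h import *
plan(490+34,-324+6,30,10.5);print(grams())"
```

```text
turn 8.5 then shift x -143.0 y 261.1 z 209.6
(np.float64(-0.6), 11)
```

Call:
carry_out(
  motion=[
    [0,0,0,8.5,1],
    [-23.8,43.4,0,0,1],
    [-23.8,43.4,0,0,1],
    [-23.8,43.4,0,0,1],
    [-23.8,43.4,0,0,1],
    [-23.8,43.4,0,0,1],
    [-23.8,43.4,0,0,1],
    [0,-3,10,0,1],
    [0,0,45,0,1],
    [0,0,45,0,1],
    [0,0,45,0,1],
    [0,0,0,0,1],
  ],
)

```text
t: 24.65
eef_pos: [522.1, -312.7, 88.8]
tcp_rot: [-3.135, 0.006, 0.184]
ft_force: [-0.0, 0.4, -0.1]
opening: 0.248
grip_force: 30.0
```

```bash
python3 -c "
from h import *
plan(490+34,-324+6,30,10.5);print(grams())"
```

```text
turn 0.0 then shift x 0.9 y 5.6 z 58.8
(np.float64(-0.5), 10)
```

Call:
carry_out(
  motion=[
    [1,5,30,0,1],
    [0,0,27,0,1],
    [0,0,0,0,1],
    [0,0,0,0,0.55],
    [0,0,0,0,0.55],
    [0,0,0,0,0.55],
    [0,0,-45,0,0.55],
    [0,0,-45,0,0.55],
    [0,0,-45,0,0.55],
    [0,0,-45,0,0.55],
    [0,0,-45,0,0.55],
    [0,0,0,0,0.55],
  ],
)

```text
t: 25.9
eef_pos: [527.4, -320.2, 268.9]
tcp_rot: [3.133, -0.008, 0.184]
ft_force: [0.4, 0.5, -0.4]
opening: 0.449
grip_force: 0.0
```

Call:
carry_out(
  motion=[
    [8,-49,0,0,0.55],
    [8,-49,0,0,0.55],
    [8,-49,0,0,0.55],
    [8,-49,0,0,0.55],
    [8,-49,0,0,0.55],
    [8,-49,0,0,0.55],
    [8,-49,0,0,0.55],
    [8,-49,0,0,0.55],
    [8,-49,0,0,0.55],
    [8,-49,0,0,0.55],
    [8,-49,0,0,0.55],
    [8,-49,0,0,0.55],
  ],
)

```text
t: 27.1
eef_pos: [512.2, 278.4, 261.8]
tcp_rot: [-3.142, -0.001, 0.184]
ft_force: [1.7, -0.6, 0.0]
opening: 0.451
grip_force: 0.0
```

Call:
carry_out(
  motion=[
    [10,-20,-15,0,0.55],
    [0,0,0,0,0.55],
    [0,0,0,0,0.55],
  ],
)

```text
t: 27.4
eef_pos: [518.6, 297.8, 276.2]
tcp_rot: [3.141, -0.0, 0.185]
ft_force: [0.2, -0.3, 0.6]
opening: 0.451
grip_force: 0.0
```

```bash
python3 -c "
from h import *
import pickle
s=env.state();print(s['eef_pos'],s['tcp_rot'])
w=shot('wrist');save(w,'t1.png');pickle.dump(w,open('t1.pkl','wb'))
c=shot('scene');print(grams(c))
H=hsv(c);o=(H[...,1]<60)&(H[...,2]>90);P=proj(c,[[456,-331,10],[490,-324,10],[524,-318,10]]);print(P,[o[int(p[1])-8:int(p[1])+8,int(p[0])-8:int(p[0])+8].sum() for p in P])
"
```

```text
[518.62200134 297.80257152 276.18235237] [ 3.14131454e+00 -1.21466027e-04  1.84831216e-01]
(np.float64(-0.6), 10)
[[215.62694867 185.63532461]
 [211.41910864 193.39405318]
 [206.7032207  201.39287465]] [np.int64(80), np.int64(107), np.int64(35)]
```

View pics/t1.png

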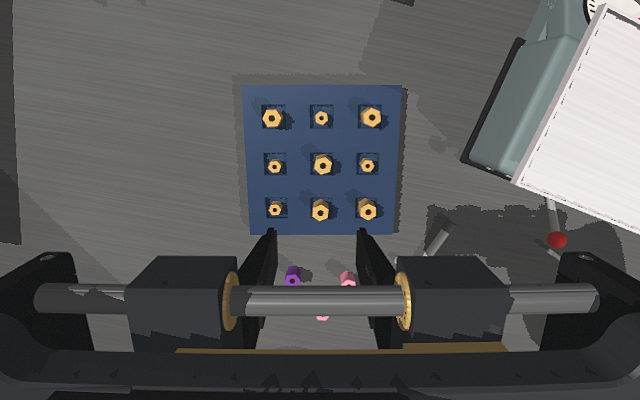

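The tray view shows five larges, at (272,118), (372,117), (322,165), (320,212) and (368,211). The four smalls are at (321,118), (274,166), (368,165) and (274,210). The pink/purple look-alikes are outside the tray, at (293,277) and (347,280), so only brass inside it is meant.

```bash
cat >> h.py <<'E'
def slugs(w,zoff=0,box=None,ref=10.5):
    H=hsv(w);h,s,v=H[...,0],H[...,1],H[...,2]
    m=((h>8)&(h<26)&(s>70)&(v>60)).astype(np.uint8)
    if box: z=np.zeros_like(m);x0,y0,x1,y1=box;z[y0:y1,x0:x1]=m[y0:y1,x0:x1];m=z
    m=cv2.morphologyEx(m,cv2.MORPH_CLOSE,np.ones((7,7),np.uint8))
    N,L,S,C=cv2.connectedComponentsWithStats(m);out=[]
    # bright top face
    for i in range(1,N):
        if 100<S[i][4]<900:
            out.append((C[i],int(S[i][4])))
    return out,m
E
python3 - <<'E'
from h import *
import pickle
w=pickle.load(open("t1.pkl","rb"))
o,m=slugs(w,box=(240,80,405,236))
H=hsv(w);top=((H[...,0]>8)&(H[...,0]<26)&(H[...,1]>70)&(H[...,2]>190))|(H[...,2]<40)
for C,n in o:
    z=38 if n>330 else 28
    N,L,S,Cc=cv2.connectedComponentsWithStats(((H[...,2]<50)).astype(np.uint8)); d=np.hypot(*(Cc-C).T); j=[i for i in np.argsort(d) if S[i][4]<80][0]
    print(C.round(1),n,"hole",Cc[j].round(1),S[j][4],onplane(w,[Cc[j]],z)[0].round(1),hexyaw(w,top,Cc[j],z,13))
save(w,"t1z.png",(235,78,410,240),4)
# tray corners
q=quad(big((H[...,0]>100)&(H[...,0]<125)&(H[...,1]>90),(230,75,410,240)));P=onplane(w,q,18);print(q.tolist(),cv2.minAreaRect(P[:,:2].astype(np.float32)))
E
```

```text
[370.6 116.5] 305 hole [371.9 117.1] 16 [588.5 245.1  28. ] (array([588.7, 245.6]), np.float64(20.6), np.float64(10.1), np.float64(0.21))
[272.3 117.5] 291 hole [270.9 118.1] 13 [565.5 361.9  28. ] (array([565.8, 361.5]), np.float64(-17.3), np.float64(9.9), np.float64(0.2))
[321.  117.4] 139 hole [320.9 117.9] 8 [576.5 304.   28. ] (array([577. , 303.8]), np.float64(18.4), np.float64(6.9), np.float64(0.15))
[322.4 164. ] 281 hole [322.4 165.4] 19 [521.1 291.6  28. ] (array([521.2, 291.5]), np.float64(-1.5), np.float64(10.0), np.float64(0.22))
[274.7 165.5] 145 hole [274.  166.5] 8 [508.8 349.6  28. ] (array([509.2, 349.3]), np.float64(-10.5), np.float64(7.0), np.float64(0.17))
[366.7 164.5] 151 hole [367.  165.7] 7 [530.7 237.9  28. ] (array([531. , 237.8]), np.float64(-26.2), np.float64(6.9), np.float64(0.12))
[319.8 209.8] 294 hole [319.8 212.8] 17 [460.5 283.4  28. ] (array([460.9, 283.2]), np.float64(4.5), np.float64(10.1), np.float64(0.22))
[366.5 208.7] 310 hole [367.7 211.9] 18 [472.8 223.7  28. ] (array([473.1, 223.6]), np.float64(7.8), np.float64(10.0), np.float64(0.13))
[275.  207.7] 145 hole [274.  209.5] 8 [454.1 341.3  28. ] (array([454.3, 340.6]), np.float64(-17.2), np.float64(6.7), np.float64(0.15))
[[401, 85], [391, 233], [250, 234], [242, 86]] ((521.0755004882812, 293.02923583984375), (187.6737823486328, 189.47787475585938), 10.941265106201172)
```

View pics/t1z.png

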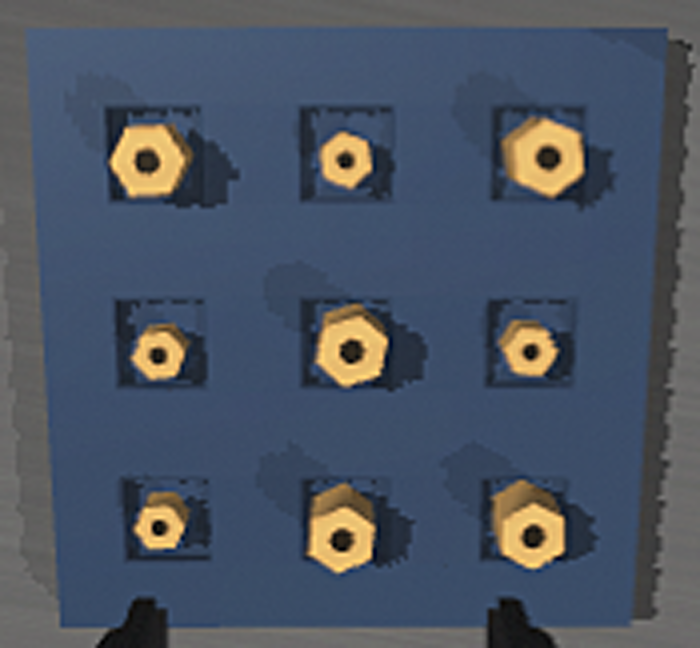

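```bash
python3 - <<'E'
from h import *
import pickle
w=pickle.load(open("t1.pkl","rb"))
for n,u in zip("ABCDE",((371.9,117.1),(322.4,165.4),(367.7,211.9),(319.8,212.8),(270.9,118.1))): print(n,onplane(w,[u],38)[0].round(1))
th=np.radians(-9.3);R=np.array([[np.cos(th),-np.sin(th)],[np.sin(th),np.cos(th)]])
for p in ((35,60),(35,0),(35,-60),(-35,60),(-35,20),(-35,-20),(-35,-60)): print(p,(R@p+[621.3,19]).round(1))
p=onplane(w,[(371.9,117.1)],38)[0];plan(p[0],p[1],28,20.6)
E
```

```text
A [588.7 246.7  38. ]
B [522.8 292.1  38. ]
C [475.8 225.9  38. ]
D [463.8 284.1  38. ]
E [566.2 360.8  38. ]
(35, 60) [665.5  72.6]
(35, 0) [655.8  13.3]
(35, -60) [646.1 -45.9]
(-35, 60) [596.5  83.9]
(-35, 20) [590.   44.4]
(-35, -20) [583.5   4.9]
(-35, -60) [577.1 -34.6]
turn -10.1 then shift x 47.9 y 71.5 z 247.9
```

Call:
carry_out(
  motion=[
    [0,0,0,-5,0.55],
    [0,0,0,-5,0.55],
    [24,35.5,20,0,0.55],
    [24,35.5,30,0,0.55],
    [0,0,45,0,0.55],
    [0,0,45,0,0.55],
    [0,0,40,0,0.55],
    [0,0,0,0,0.55],
    [0,0,0,0,0.55],
  ],
)

```text
t: 28.4
eef_pos: [587.6, 248.5, 98.2]
tcp_rot: [3.141, 0.001, 0.357]
ft_force: [0.7, 0.2, 0.5]
opening: 0.452
grip_force: 0.0
```

```bash
python3 -c "
from h import *
plan(588.7,246.7,28,20.6)"
```

```text
turn -0.1 then shift x 0.4 y 2.0 z 70.2
```

Call:
carry_out(
  motion=[
    [0.4,2,30,0,0.55],
    [0,0,25,0,0.55],
    [0,0,15,0,0.55],
    [0,0,0,0,0.55],
    [0,0,0,0,0.8],
    [0,0,0,0,1],
    [0,0,0,0,1],
    [0,0,0,0,1],
    [0,0,-12,0,1],
    [0,0,-45,0,1],
    [0,0,-45,0,1],
    [0,0,-45,0,1],
  ],
)

```text
t: 29.6
eef_pos: [588.1, 247.5, 177.0]
tcp_rot: [3.142, 0.0, 0.359]
ft_force: [0.4, -0.3, -0.4]
opening: 0.198
grip_force: 30.0
```

Call:
carry_out(
  motion=[
    [0,0,-45,0,1],
    [0,0,-10,0,1],
    [0,0,0,0,1],
  ],
)

```text
t: 29.9
eef_pos: [588.7, 247.7, 232.1]
tcp_rot: [3.141, -0.004, 0.359]
ft_force: [-0.3, -0.1, -1.3]
opening: 0.197
grip_force: 30.0
```

```bash
python3 -c "
from h import *
plan(665.5,72.6,160,0)"
```

```text
turn 20.5 then shift x 76.8 y 175.1 z 72.1
```

Call:
carry_out(
  motion=[
    [0,0,0,7,1],
    [0,0,0,7,1],
    [0,0,0,6.5,1],
    [19.2,43.8,0,0,1],
    [19.2,43.8,0,0,1],
    [19.2,43.8,0,0,1],
    [19.2,43.8,0,0,1],
    [0,-1,30,0,1],
    [0,0,20,0,1],
    [0,0,0,0,1],
    [0,0,0,0,1],
  ],
)

```text
t: 31.0
eef_pos: [665.0, 73.5, 178.7]
tcp_rot: [3.142, 0.002, 0.001]
ft_force: [-0.2, 0.7, 0.0]
opening: 0.196
grip_force: 30.0
```

```bash
python3 -c "
from h import *
plan(665.5,72.6,160,0)"
```

```text
turn 0.0 then shift x 0.5 y 0.9 z 18.7
```

Call:
carry_out(
  motion=[
    [0,0,13,0,1],
    [0,0,5.5,0,1],
    [0,0,0,0,1],
    [0,0,0,0,0.62],
    [0,0,0,0,0.62],
    [0,0,0,0,0.62],
    [0,0,-15,0,0.62],
    [0,0,-35,0,0.62],
    [0,0,-25,0,0.62],
    [0,0,0,0,0.55],
    [0,0,0,0,0.55],
  ],
)

```text
t: 32.1
eef_pos: [665.3, 73.4, 237.2]
tcp_rot: [3.142, -0.002, 0.001]
ft_force: [-0.4, 0.3, -0.8]
opening: 0.441
grip_force: 0.0
```

```bash
python3 -c "
from h import *
print(grams());w=shot('wrist');save(w,'p1.png')
plan(522.8,292.1,28,-1.5)"
```

```text
(np.float64(46.0), 13)
turn 1.5 then shift x -147.8 y -214.9 z 207.5
```

View pics/p1.png

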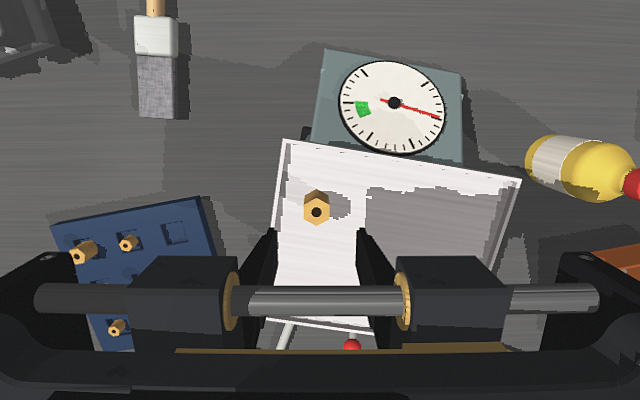

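The view shows slug A upright on the pan at (316,205), and the pointer at about 50 g. Next is slug B.

Call:
carry_out(
  motion=[
    [-24.6,-35.8,0,1.5,0.55],
    [-24.6,-35.8,0,0,0.55],
    [-24.6,-35.8,0,0,0.55],
    [-24.6,-35.8,0,0,0.55],
    [-24.6,-35.8,0,0,0.55],
    [-24.6,-35.8,0,0,0.55],
    [0,1,40,0,0.55],
    [0,0,45,0,0.55],
    [0,0,40,0,0.55],
    [0,0,0,0,0.55],
    [0,0,0,0,0.55],
  ],
)

```text
t: 33.3
eef_pos: [522.3, 290.3, 111.1]
tcp_rot: [3.141, 0.001, -0.026]
ft_force: [0.2, -0.2, 1.1]
opening: 0.452
grip_force: 0.0
```

```bash
python3 -c "
from h import *
plan(522.8,292.1,28,-1.5)"
```

```text
turn 0.0 then shift x 0.4 y -1.9 z 83.1
```

Call:
carry_out(
  motion=[
    [0.4,-1.9,40,0,0.55],
    [0,0,30,0,0.55],
    [0,0,13,0,0.55],
    [0,0,0,0,0.55],
    [0,0,0,0,0.8],
    [0,0,0,0,1],
    [0,0,0,0,1],
    [0,0,0,0,1],
    [0,0,-12,0,1],
    [0,0,-45,0,1],
    [0,0,-45,0,1],
    [0,0,-45,0,1],
  ],
)

```text
t: 34.5
eef_pos: [522.4, 292.0, 177.5]
tcp_rot: [3.141, 0.0, -0.026]
ft_force: [-0.4, 0.5, -1.3]
opening: 0.194
grip_force: 30.0
```

Call:
carry_out(
  motion=[
    [0,0,-45,0,1],
    [0,0,-10,0,1],
    [0,0,0,0,1],
  ],
)

```text
t: 34.8
eef_pos: [523.0, 292.4, 232.4]
tcp_rot: [-3.14, -0.004, -0.025]
ft_force: [0.5, 0.5, -1.3]
opening: 0.199
grip_force: 30.0
```

```bash
python3 -c "
from h import *
plan(655.8,13.3,152,-1.5)"
```

```text
turn 0.0 then shift x 140.1 y 275.5 z 80.4
```

Call:
carry_out(
  motion=[
    [20,39.4,0,0,1],
    [20,39.4,0,0,1],
    [20,39.4,0,0,1],
    [20,39.4,0,0,1],
    [20,39.4,0,0,1],
    [20,39.4,0,0,1],
    [20,39.4,0,0,1],
    [0,-1,30,0,1],
    [0,0,25,0,1],
    [0,0,0,0,1],
    [0,0,0,0,1],
  ],
)

```text
t: 35.9
eef_pos: [655.3, 14.0, 174.3]
tcp_rot: [-3.142, 0.002, -0.025]
ft_force: [0.1, -0.0, -0.4]
opening: 0.198
grip_force: 30.0
```

```bash
python3 -c "
from h import *
plan(655.8,13.3,152,-1.5)"
```

```text
turn 0.0 then shift x 0.5 y 0.7 z 22.3
```

Call:
carry_out(
  motion=[
    [0,0,15,0,1],
    [0,0,7,0,1],
    [0,0,0,0,1],
    [0,0,0,0,0.62],
    [0,0,0,0,0.62],
    [0,0,0,0,0.62],
    [0,0,-15,0,0.62],
    [0,0,-35,0,0.62],
    [0,0,-30,0,0.62],
    [0,0,0,0,0.55],
    [0,0,0,0,0.55],
    [0,0,0,0,0.55],
  ],
)

```text
t: 37.1
eef_pos: [655.2, 13.9, 232.1]
tcp_rot: [3.142, 0.002, -0.026]
ft_force: [0.0, 0.5, -0.8]
opening: 0.447
grip_force: 0.0
```

```bash
python3 -c "
from h import *
c=shot('scene');print(grams(c));o,m=slugs(c,box=(250,180,375,250));print(o)
plan(475.8,225.9,28,7.8)"
```

```text
(np.float64(88.3), 16)
[(array([276.08264463, 186.95041322]), 242), (array([306.3115942, 225.7826087]), 138), (array([332.05479452, 235.56164384]), 146)]
turn -9.3 then shift x -149.0 y -234.4 z 203.9
```

Call:
carry_out(
  motion=[
    [0,0,0,-4.7,0.55],
    [0,0,0,-4.6,0.55],
    [-24.8,-39,0,0,0.55],
    [-24.8,-39,0,0,0.55],
    [-24.8,-39,0,0,0.55],
    [-24.8,-39,0,0,0.55],
    [-24.8,-39,0,0,0.55],
    [-24.8,-39,0,0,0.55],
    [0,0,40,0,0.55],
    [0,0,45,0,0.55],
    [0,0,40,0,0.55],
    [0,0,0,0,0.55],
  ],
)

```text
t: 38.35
eef_pos: [473.8, 224.6, 103.6]
tcp_rot: [3.14, 0.009, 0.137]
ft_force: [-1.4, -0.2, 0.9]
opening: 0.455
grip_force: 0.0
```

```bash
python3 -c "
from h import *
plan(475.8,225.9,28,7.8)"
```

```text
turn 0.0 then shift x 2.2 y -1.0 z 75.6
```

Call:
carry_out(
  motion=[
    [1.5,-1,40,0,0.55],
    [0,0,25,0,0.55],
    [0,0,11,0,0.55],
    [0,0,0,0,0.55],
    [0,0,0,0,0.8],
    [0,0,0,0,1],
    [0,0,0,0,1],
    [0,0,0,0,1],
    [0,0,-12,0,1],
    [0,0,-45,0,1],
    [0,0,-45,0,1],
    [0,0,-45,0,1],
  ],
)

```text
t: 39.55
eef_pos: [477.2, 226.5, 181.6]
tcp_rot: [3.141, 0.0, 0.137]
ft_force: [0.3, 0.5, -0.1]
opening: 0.197
grip_force: 30.0
```

Call:
carry_out(
  motion=[
    [0,0,-45,0,1],
    [0,0,-10,0,1],
    [0,0,0,0,1],
  ],
)

```text
t: 39.85
eef_pos: [477.9, 226.7, 236.1]
tcp_rot: [-3.141, -0.004, 0.137]
ft_force: [-0.6, 0.6, -0.8]
opening: 0.198
grip_force: 30.0
```

```bash
python3 -c "
from h import *
plan(646.1,-45.9,144.5,-1.5)"
```

```text
turn 9.3 then shift x 175.3 y 268.1 z 91.6
```

Call:
carry_out(
  motion=[
    [0,0,0,4.7,1],
    [0,0,0,4.6,1],
    [25,38.3,0,0,1],
    [25,38.3,0,0,1],
    [25,38.3,0,0,1],
    [25,38.3,0,0,1],
    [25,38.3,0,0,1],
    [25,38.3,0,0,1],
    [25,38.3,0,0,1],
    [0,-1,35,0,1],
    [0,0,30,0,1],
    [0,0,0,0,1],
  ],
)

```text
t: 41.05
eef_pos: [643.2, -44.9, 163.2]
tcp_rot: [-3.14, 0.01, -0.026]
ft_force: [-0.2, 0.1, -0.4]
opening: 0.194
grip_force: 30.0
```

```bash
python3 -c "
from h import *
plan(646.1,-45.9,144.5,-1.5)"
```

```text
turn -0.0 then shift x 2.9 y 1.0 z 18.7
```

Call:
carry_out(
  motion=[
    [0,0,12,0,1],
    [0,0,5,0,1],
    [0,0,0,0,1],
    [0,0,0,0,0.62],
    [0,0,0,0,0.62],
    [0,0,0,0,0.62],
    [0,0,-15,0,0.62],
    [0,0,-35,0,0.62],
    [0,0,-40,0,0.62],
    [0,0,0,0,0.55],
    [0,0,0,0,0.55],
    [0,0,0,0,0.55],
  ],
)

```text
t: 42.25
eef_pos: [645.4, -44.8, 241.2]
tcp_rot: [-3.142, 0.001, -0.026]
ft_force: [0.0, 0.4, -0.5]
opening: 0.45
grip_force: 0.0
```

```bash
python3 -c "
from h import *
c=shot('scene');print(grams(c));o,m=slugs(c,box=(255,195,375,255));print(o)
w=shot('wrist');print(dial(w,(200,0,560,260))[:1])
plan(454.2,341,28,43)
plan(531,238,28,34)"
```

```text
(np.float64(145.3), 12)
[(array([282.44029851, 219.00746269]), 134), (array([306.3880597 , 229.02985075]), 134), (array([331.77777778, 238.9375    ]), 144)]h.py:58: RuntimeWarning: Mean of empty slice.
  return e,np.degrees(np.arctan2(*q.mean(0)[::-1])),len(q),np.hypot(*q.T).max()
  ret = um.true_divide(
Traceback (most recent call last):
  File "h.py", line 58, in dial
    return e,np.degrees(np.arctan2(*q.mean(0)[::-1])),len(q),np.hypot(*q.T).max()
                                                             ~~~~~~~~~~~~~~~~~~^^
ValueError: zero-size array to reduction operation maximum which has no identity
```

```bash
python3 -c "
from h import *
plan(531,238,28,34);plan(576.7,304,28,18.4)"
```

```text
turn -35.5 then shift x 63.3 y -298.4 z 212.9
turn -19.9 then shift x 44.9 y -352.7 z 212.9
```

Call:
carry_out(
  motion=[
    [0,0,0,-6.6,0.55],
    [0,0,0,-6.7,0.55],
    [0,0,0,-6.6,0.55],
    [5.6,-44,0,0,0.55],
    [5.6,-44,0,0,0.55],
    [5.6,-44,0,0,0.55],
    [5.6,-44,0,0,0.55],
    [5.6,-44,0,0,0.55],
    [5.6,-44,0,0,0.55],
    [5.6,-44,0,0,0.55],
    [5.6,-44,0,0,0.55],
    [0,0,0,0,0.55],
  ],
)

```text
t: 43.55
eef_pos: [575.3, 307.7, 240.8]
tcp_rot: [-3.141, 0.001, 0.326]
ft_force: [0.1, -0.3, -0.6]
opening: 0.448
grip_force: 0.0
```

```bash
python3 -c "
from h import *
w=shot('wrist')
H=hsv(w);N,L,S,C=cv2.connectedComponentsWithStats((H[...,2]<50).astype(np.uint8))
g=[i for i in range(1,N) if 5<S[i][4]<120 and C[i][1]<245 and np.hypot(*(onplane(w,[C[i]],28)[0][:2]-[521,293]))<100]
for i in g: print(C[i].round(1),S[i][4],onplane(w,[C[i]],28)[0].round(1))
plan(576.7,304,28,18.4);print(grams())"
```

```text
[267.6 167.4] 7 [562.6 362.   28. ]
[320.4 172. ] 7 [576.6 304.2  28. ]
[264.7 213.9] 9 [508.8 349.7  28. ]
turn 0.2 then shift x 0.3 y 1.6 z 212.9
(np.float64(145.3), 13)
```

Call:
carry_out(
  motion=[
    [0.3,1.2,45,0,0.55],
    [0,0,45,0,0.55],
    [0,0,45,0,0.55],
    [0,0,45,0,0.55],
    [0,0,22,0,0.55],
    [0,0,9,0,0.55],
    [0,0,0,0,0.55],
    [0,0,0,0,0.55],
  ],
)

```text
t: 44.45
eef_pos: [578.5, 301.9, 32.3]
tcp_rot: [3.142, -0.002, 0.321]
ft_force: [-0.6, 0.0, -0.9]
opening: 0.449
grip_force: 0.0
```

```bash
python3 -c "
from h import *
plan(576.7,304.1,27.5,18.4)"
```

```text
turn -0.0 then shift x -1.0 y -2.7 z 4.8
```

Call:
carry_out(
  motion=[
    [-1,-2,4,0,0.55],
    [0,0,0,0,0.55],
    [0,0,0,0,0.8],
    [0,0,0,0,1],
    [0,0,0,0,1],
    [0,0,0,0,1],
    [0,0,-12,0,1],
    [0,0,-45,0,1],
    [0,0,-45,0,1],
    [0,0,-45,0,1],
    [0,0,-45,0,1],
    [0,0,-10,0,1],
  ],
)

```text
t: 45.65
eef_pos: [577.3, 304.4, 235.6]
tcp_rot: [-3.141, -0.009, 0.322]
ft_force: [0.3, 0.3, 0.2]
opening: 0.143
grip_force: 30.0
```

```bash
python3 -c "
from h import *
plan(592,55,135.5,0)"
```

```text
turn 18.4 then shift x 14.7 y 249.4 z 100.1
```

Call:
carry_out(
  motion=[
    [0,0,0,6.1,1],
    [0,0,0,6.1,1],
    [0,0,0,6.2,1],
    [2.5,41.3,0,0,1],
    [2.5,41.3,0,0,1],
    [2.5,41.3,0,0,1],
    [2.5,41.3,0,0,1],
    [2.5,41.3,0,0,1],
    [2.5,41.3,0,0,1],
    [0,0,40,0,1],
    [0,0,35,0,1],
    [0,0,0,0,1],
  ],
)

```text
t: 46.85
eef_pos: [589.1, 55.6, 150.5]
tcp_rot: [-3.142, 0.007, -0.0]
ft_force: [-0.2, -0.3, -0.0]
opening: 0.143
grip_force: 30.0
```

```bash
python3 -c "
from h import *
plan(592,55,135.5,0)"
```

```text
turn -0.0 then shift x 2.9 y 0.6 z 15.0
```

Call:
carry_out(
  motion=[
    [0,0,8,0,1],
    [0,0,3,0,1],
    [0,0,0,0,1],
    [0,0,0,0,1],
  ],
)

```text
t: 47.25
eef_pos: [591.6, 56.2, 144.1]
tcp_rot: [3.141, -0.002, 0.001]
ft_force: [-0.6, -0.1, -0.7]
opening: 0.14
grip_force: 30.0
```

Call:
carry_out(
  motion=[
    [0,0,8,0,1],
    [0,0,0,0,1],
    [0,0,0,0,1],
    [0,0,0,0,0.62],
    [0,0,0,0,0.62],
    [0,0,0,0,0.62],
    [0,0,-15,0,0.62],
    [0,0,-35,0,0.62],
    [0,0,-45,0,0.62],
    [0,0,0,0,0.55],
    [0,0,0,0,0.55],
    [0,0,0,0,0.55],
  ],
)

```text
t: 48.45
eef_pos: [590.7, 56.0, 229.1]
tcp_rot: [3.142, 0.002, 0.001]
ft_force: [0.6, 0.7, 0.1]
opening: 0.449
grip_force: 0.0
```

```bash
python3 -c "
from h import *
c=shot('scene');print(grams(c));o,m=slugs(c,box=(255,195,375,255));print(o)
w=shot('wrist');save(w,'p2.png',(150,0,550,330),2)
plan(531,238,28,34);plan(509,349.6,28,-10.5)"
```

```text
(np.float64(166.0), 12)
[(array([282.44029851, 220.00746269]), 134), (array([306.3880597 , 230.09701493]), 134), (array([331.73426573, 240.13986014]), 143)]
turn -34.0 then shift x 52.2 y -184.4 z 200.8
turn 10.5 then shift x -134.0 y -273.8 z 200.8
```

View pics/p2.png

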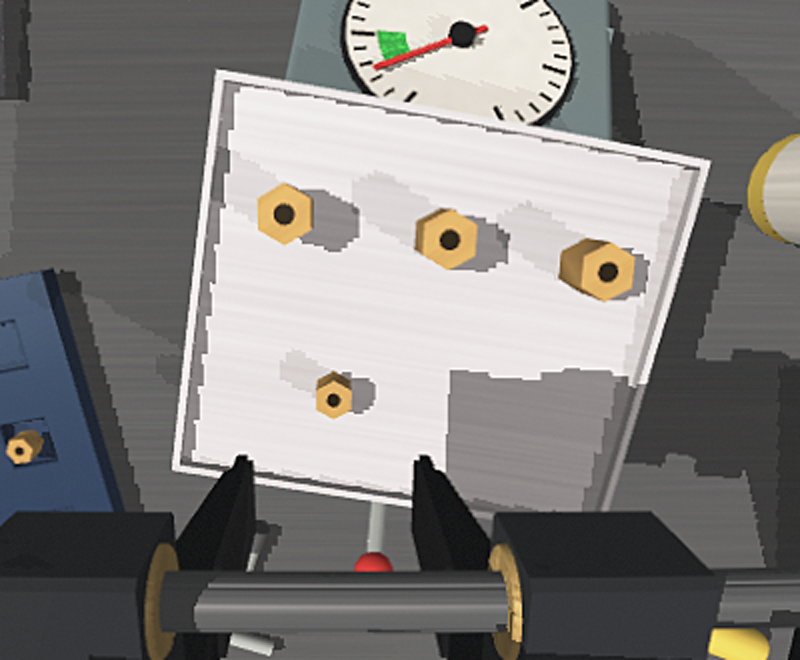

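The crop shows three larges and one small upright on the pan, with the pointer just short of the green (about 173 g). One more small is needed, so I'm taking the one at (531,238).

Call:
carry_out(
  motion=[
    [0,0,0,-8.5,0.55],
    [0,0,0,-8.5,0.55],
    [0,0,0,-8.5,0.55],
    [0,0,0,-8.5,0.55],
    [13,-46,0,0,0.55],
    [13,-46,0,0,0.55],
    [13,-46,0,0,0.55],
    [13,-46,0,0,0.55],
    [0,0,40,0,0.55],
    [0,0,40,0,0.55],
    [0,0,0,0,0.55],
    [0,0,0,0,0.55],
  ],
)

```text
t: 49.75
eef_pos: [531.4, 237.4, 149.9]
tcp_rot: [-3.141, 0.002, 0.594]
ft_force: [-1.1, 0.1, 0.0]
opening: 0.45
grip_force: 0.0
```

```bash
python3 -c "
from h import *
plan(531,238,28,34)"
```

```text
turn 0.0 then shift x -0.0 y -0.7 z 121.9
```

Call:
carry_out(
  motion=[
    [0,-0.7,45,0,0.55],
    [0,0,40,0,0.55],
    [0,0,25,0,0.55],
    [0,0,10,0,0.55],
    [0,0,0,0,0.55],
    [0,0,0,0,0.8],
    [0,0,0,0,1],
    [0,0,0,0,1],
    [0,0,0,0,1],
  ],
)

```text
t: 50.65
eef_pos: [531.2, 238.2, 30.9]
tcp_rot: [3.141, -0.001, 0.594]
ft_force: [-0.2, -0.1, 1.4]
opening: 0.17
grip_force: 0.0
```

Call:
carry_out(
  motion=[
    [0,0,-12,0,1],
    [0,0,-45,0,1],
    [0,0,-45,0,1],
    [0,0,-45,0,1],
    [0,0,-45,0,1],
    [0,0,-15,0,1],
    [0,0,0,0,1],
  ],
)

```text
t: 51.35
eef_pos: [531.5, 238.4, 240.5]
tcp_rot: [3.14, -0.005, 0.594]
ft_force: [-0.3, -0.4, -0.1]
opening: 0.134
grip_force: 30.0
```

```bash
python3 -c "
from h import *
plan(580,-15,133,0)"
```

```text
turn 34.0 then shift x 48.5 y 253.4 z 107.5
```

Call:
carry_out(
  motion=[
    [0,0,0,8.5,1],
    [0,0,0,8.5,1],
    [0,0,0,8.5,1],
    [0,0,0,8.5,1],
    [8.1,42,0,0,1],
    [8.1,42,0,0,1],
    [8.1,42,0,0,1],
    [8.1,42,0,0,1],
    [8.1,42,0,0,1],
    [8.1,42,0,0,1],
    [0,0,40,0,1],
    [0,0,30,0,1],
  ],
)

```text
t: 52.55
eef_pos: [578.8, -15.2, 164.7]
tcp_rot: [-3.141, 0.002, -0.002]
ft_force: [0.3, -0.4, -0.7]
opening: 0.135
grip_force: 30.0
```

Call:
carry_out(
  motion=[
    [0,0,0,0,1],
    [0,0,0,0,1],
  ],
)

```text
t: 52.75
eef_pos: [579.5, -13.7, 166.9]
tcp_rot: [-3.141, 0.002, 0.001]
ft_force: [0.0, -0.4, 1.2]
opening: 0.131
grip_force: 30.0
```

```bash
python3 -c "
from h import *
plan(580,-15,135,0)
w=shot('wrist');save(w,'g1.png',(230,150,430,310),4)
b=shot('side');u=proj(b,env.state()['eef_pos'])[0].astype(int);save(b,'g2.png',(u[0]-60,u[1]-60,u[0]+60,u[1]+40),5)"
```

```text
turn 0.0 then shift x 0.5 y 1.3 z 31.9
```

View pics/g2.png

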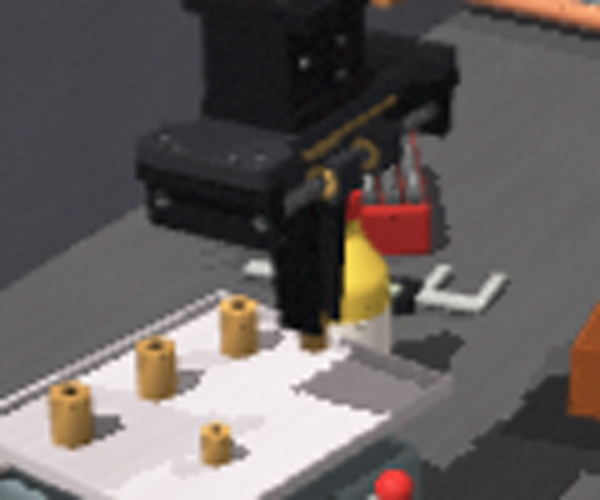

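The crop shows the slug held below the fingertips at (313,340), with the others undisturbed.

Call:
carry_out(
  motion=[
    [0,0,15,0,1],
    [0,0,10,0,1],
    [0,0,4,0,1],
    [0,0,0,0,1],
    [0,0,0,0,1],
  ],
)

```text
t: 53.35
eef_pos: [579.9, -13.8, 138.6]
tcp_rot: [3.141, -0.001, 0.001]
ft_force: [0.4, 0.8, 0.3]
opening: 0.137
grip_force: 30.0
```

Call:
carry_out(
  motion=[
    [0,0,4.5,0,1],
    [0,0,0,0,1],
    [0,0,0,0,0.62],
    [0,0,0,0,0.62],
    [0,0,0,0,0.62],
    [0,0,-15,0,0.62],
    [0,0,-35,0,0.62],
    [0,0,-45,0,0.62],
    [-20,-20,-30,0,0.55],
    [0,0,0,0,0.55],
    [0,0,0,0,0.55],
    [0,0,0,0,0.55],
  ],
)

```text
t: 54.55
eef_pos: [559.6, 5.9, 257.5]
tcp_rot: [3.142, 0.001, 0.001]
ft_force: [0.7, 0.2, -0.1]
opening: 0.454
grip_force: 0.0
```

```bash
python3 -c "
from h import *
c=shot('scene');print(grams(c))
w=shot('wrist');save(w,'p3.png',(100,0,600,330),1.6)
b=shot('side');knob(w,b)
z=np.concatenate([cv2.resize(cv2.cvtColor(c['color'],4)[y0:y1,x0:x1],(400,300),interpolation=2) for x0,y0,x1,y1 in ((170,155,250,215),(390,215,500,298))],1)
cv2.imwrite('pics/f1.png',z)"
```

```text
(np.float64(181.7), 8)
knob [504.2  36.6 113.7] gap 1.7 r 118.4 ang 46.6 len 84.9 [(array([325.48888889, 210.13333333]), 45)]
```

View pics/p3.png

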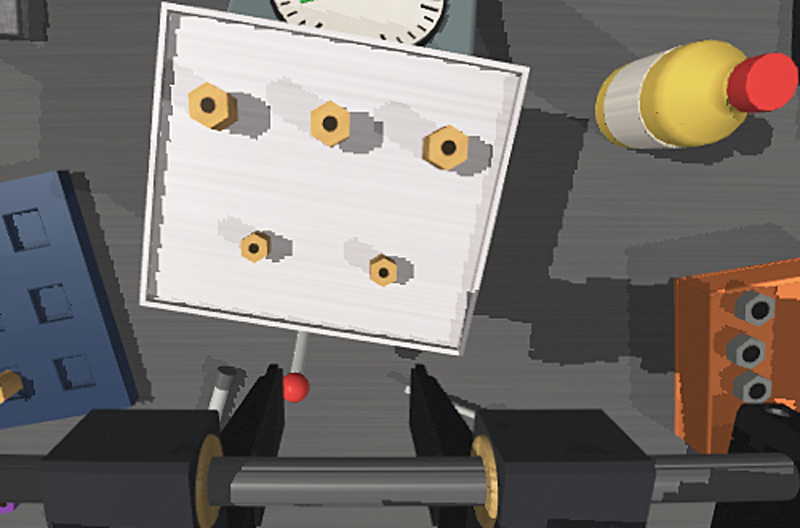

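View pics/f1.png

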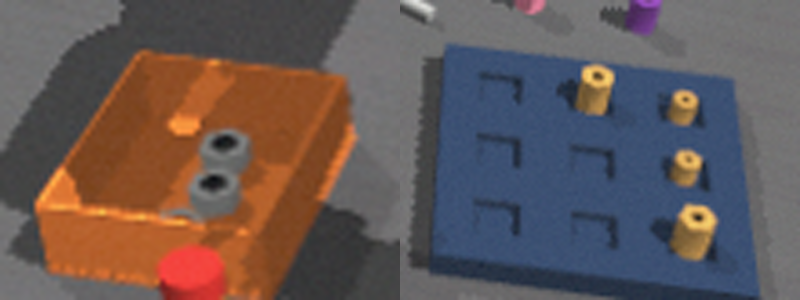

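Call:
carry_out(
  motion=[
    [0,0,-30,0,0.55],
    [0,0,0,0,0.55],
    [0,0,0,0,0.55],
    [0,0,0,0,0.55],
    [0,0,0,0,0.55],
    [0,0,0,0,0.55],
  ],
)

```text
t: 55.3
eef_pos: [559.6, 6.2, 288.0]
tcp_rot: [-3.142, 0.001, 0.001]
ft_force: [0.0, -0.3, 0.1]
opening: 0.452
grip_force: 0.0
```

```bash
python3 -c "
from h import *
c=shot('scene');g=grams(c);o,m=slugs(c,box=(255,195,375,255))
H=hsv(c);h,s,v=[H[...,i] for i in range(3)]
ys,xs=np.nonzero((h>45)&(h<80)&(s>120)&(v>80));k=(abs(xs-285)<30)&(abs(ys-281)<30);print(g,'green px',k.sum(),xs[k].mean(),ys[k].mean())
print(slugs(c,box=(390,215,500,298))[0])
if 173<g[0]<190: print(env.job_done())"
```

```text
(np.float64(181.7), 8) green px 25 298.76 281.36
[(array([443.14545455, 239.26363636]), 110), (array([469.64253394, 272.95475113]), 221)]
the job is handed in; nothing more can be done
None
```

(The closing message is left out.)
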